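Sort the service parts into their trays and the drawer

ROBOT

A 6-joint arm with a two-finger parallel gripper is mounted at the origin on the work surface. World frame = base frame: x ahead of the robot, y to its left, z up, the work surface at z = 0. Lengths are in m, angles in rad, forces in N, time in s.
With the tool pointing down it reaches from about 0.275 to 1 m from the base axis. Payload 8.4 kg.
Tool frame: the origin (TCP) lies at the very end of the fingers, on their centre line; the grasp point (between the pads) lies 19 mm behind it; z points along the fingers, y is the direction in which the jaws open and shut (so a half turn about z gives the same grasp; the last joint's range is limited). The gripper opens to 85 mm and grips with 20 to 120 N. Pads are 22 mm wide; open, the fingers measure 114 mm over their backs; the gripper's body (76 mm by 85 mm) begins 54 mm behind the grasp point. The pads swing forward as they close: fully open they stand 13 mm farther back than shut.
Start: joints at [-1.262, 0.353, 1.633, -0, 1.155, -0.002], TCP at [0.191, -0.595, 0.231] pointing down, gripper open.
Joint ranges: [-2.63, 2.63], [-0.92, 2.1], [0.06, 2.66], [-1.3, 4.44], [0, 2.69], [-3.02, 3.02]. Speed limits (rad/s): [2.22, 2.22, 2.79, 3.14, 3.14, 3.14].

INTERFACE

Orientations are given as a unit quaternion [w, x, y, z].
In Python, from rig import bot, vision, workorder gives the robot as it stands. The module is installed in compiled form; this text tells all that it offers.
- The arm moves only by the shell command python3 -m inch 'ROWS'. ROWS is JSON, a list of rows, each an object of numbers: "dx", "dy", "dz": the shift along the tool's x, y, z as a fraction of full scale; "wx", "wy", "wz": the turn, a rotation vector about the tool's x, y, z as a fraction of full scale; "jaw": the opening, from -1 (shut) to 1 (fully open), so that 0 is half open. In form: [{"dx": .., "dy": .., "dz": .., "wx": .., "wy": .., "wz": .., "jaw": ..}, ...]. A call has exactly 8 rows; each row is the pose to reach, as a shift and turn from the pose commanded when the call began, along the tool's axes at that moment; what a row does not reach only later rows make up. Full scale, the value 1, is 0.1 m for a shift and pi/2 rad for a turn. A row lasts 1/8 s, in which the tool goes at most 62.5 mm and 10.7 degrees, less where a joint would pass 70% of its speed; a pose out of reach is approached as far as the arm can. A call with a number of a shift or a turn outside -1 to 1 is refused whole. A call with a gripper value outside its range is refused whole. The fingers move at their own pace and stop on an object; the grip force is fixed at half the most. Time passes only in rows, so rows that repeat a pose let the fingers close, or fill a call up. It gives the time, the measured TCP pose, the force and the opening at its end, in the units of the state.
- bot.sense(): the state, without advancing time (a new reading comes with each control period).
- vision.capture(name): name is "scene" or "side" or "wrist"; returns (picture, depth): 480x640x3 uint8, blue, green, red; 480x640 float32, m along the optical axis (not along the pixel's ray), 0 where there is no reading.
- vision.get_calibration(name): a dict with "camera_matrix" (3x3 intrinsics, pixels), "cam_to_world" (4x4, takes a point from camera to world coordinates). Camera axes: x right, y up, looking along -z (the intrinsics and any distortion apply to the point x, -y, -z); pixel columns grow to the right and rows downward; lengths in m; the calibration is good to about 2 mm. A picture is of the moment at which its call begins: read the wrist's pose just before it. get_calibration takes no time and is no camera call; for the wrist camera it gives the pose at the moment of the call.
- workorder.sign_off(): hands the job in, once; it reports no verdict.
The state is a dict: "t": time; "qpos": joint angles; "dq": joint speeds; "joint_efforts": joint torques, N m; "position": TCP position; "tool_rot": TCP orientation; "contact_force": force on the tool from outside, world axes, zero at the start; "moment": the same for the moment, N m; "gripper_width": opening from 0.0 (shut) to 1.0 (fully open).
Only numpy, scipy, OpenCV 4.12 (cv2) and the standard library are available. Lean on these libraries where they do the work, as an engineer would, in place of code of your own. Each camera call takes 0.05 s, during which the arm holds its last target.

TASK

Tidy up the handful of motorbike parts on the shelf: both bolts go in the blue tray, and the sprocket goes flat in the yellow tray. Draw the organiser's orange drawer all the way out, stand the headlight bulb upright in it and leave the drawer open. Leave the mug of bolts where it stands.

Things in the scene. Friction and masses are not known exactly. Their poses are not given: they have to be found in the camera images.
- drawer (a joint): How far the drawer of the grey plastic organiser (240 wide, 160 deep, 80 mm high, fixed) is drawn out, in m: 0 shut, 0.10 at its stop. It slides level straight out of the organiser's front (roughly towards the robot), with about 2 N of friction, and stays where it is left. It starts nearly shut.
- drawer_tab (a point): Grip point on the black pull tab of the orange drawer front (150 mm wide, top 74 mm over the shelf). The tab is an upright fin sticking straight out: 12 mm thick (along this point's y), 40 mm long (x), 24 mm high; this point is at mid-height, 48 mm over the shelf and 24 mm out from the front, and moves with the drawer, which draws out along its -x. Pinch along y from above.
- drawer_floor (a point): Centre of the drawer's inner floor, 12 mm over the shelf, moving with the drawer; axes as drawer_tab. It is 86 mm from drawer_tab along +x, under the organiser's top until drawn out; fully out, 46 mm in front of the organiser. Inside 108 mm along x, 142 mm along y; side and back walls rise 26 mm over this floor, the front 62 mm.
- tray_blue: Square blue plastic tray, open on top, fixed: 130 x 130 mm outside, 25 mm high, walls and floor 4 mm thick. Origin at the centre of its underside, on the shelf; x and y along its sides. Both bolts belong in it.
- tray_yellow: Square yellow plastic tray, open on top, fixed: same size and origin as the blue one. The sprocket belongs in it.
- bolt_brass_mid (a point): Middle of the brass-coloured bolt, which stands on its head, 60 mm tall; this point is on its axis, half-way up (30 mm over its underside). Head 30 mm across and 10 mm high at the bottom, above it an upright plain round shank 12 mm in diameter. z is its axis. Mass about 70 g.
- bolt_black_mid (a point): Middle of the dark steel bolt, the same shape and stance as the brass-coloured one.
- sprocket_mid (a point): Middle of the bright steel sprocket, lying flat, hub up: toothed disc 66 mm in diameter and 8 mm thick at the bottom, with a round hub 26 mm in diameter rising from it to 30 mm over its underside. This point is on its axis 15 mm over the underside. z is its axis, up. Mass about 200 g. Take it by the hub.
- bulb_mid (a point): Middle of the headlight bulb, standing upright: round base (black, with a steel collar at its top) 36 mm in diameter and 24 mm high, above it a clear glass capsule 18 mm in diameter up to 52 mm. This point is on its axis 26 mm over the underside; z is its axis, up. Mass about 50 g. Take it by the base.
- mug: White ceramic mug full of bolts, 80 mm in diameter, 85 mm high (bolts stick out a little), handle on its +y side reaching 67 mm from its axis. Origin at the centre of its underside. Not to be moved.
Things that resemble listed ones, but are neither listed nor needed, are in the scene too. What is shaped like the part that bears sprocket_mid but pink or red is not meant.

How it is judged:
By the outcome, as a careful person would: the job done as asked, in the order asked, and still so for the second after the job is handed in, with the robot touching nothing.
It also fails if it takes over 104 s, if anything falls off the work surface, if the arm or the gripper's body presses on something with over 40 N, if the wrist force passes 120 N, or if a joint passes its speed limit or range.

## Working session

There is one attempt and no reset: what is moved stays moved. The work goes in short steps, Python scripts to look and compute and a shell command to move; the robot and the scene stay as the last step left them, time stands still between calls to the robot, and variables do not carry over. Pictures are saved under pics/ and viewed, and the job is handed in when it is done.

```bash
mkdir -p pics; python3 - <<'E'
from rig import bot, vision
import cv2,numpy as np
print(bot.sense())
for n in("scene","side"):
    p,d=vision.capture(n); cv2.imwrite(f"pics/{n}0.png",p); np.save(f"pics/{n}0.npy",d)
    c=vision.get_calibration(n); print(n,c)
E
```

```text
{'t': 0.0, 'qpos': array([-1.26237745e+00,  3.53663279e-01,  1.63414229e+00,  2.68346297e-05,
        1.15518535e+00, -2.43101567e-03]), 'dq': array([ 8.94699758e-04,  2.18279558e-03, -6.82883553e-04,  4.12200672e-05,
        1.04450579e-03, -2.82430356e-04]), 'joint_efforts': array([-1.60514264e-03, -6.05252767e+01, -3.42063868e+01,  2.18961586e-04,
        9.38079553e-03,  1.05249040e-05]), 'position': array([ 0.19101221, -0.59459511,  0.23054874]), 'tool_rot': array([-6.92835837e-04,  9.87946437e-01,  1.54794540e-01, -9.44182077e-05]), 'contact_force': array([ 0.26943167,  0.54046785, -0.66744998]), 'moment': array([0.03772634, 0.02879096, 0.00638621]), 'gripper_width': 0.9995146482810194}
scene {'camera_matrix': array([[590.30939075,   0.        , 319.23233338],
       [  0.        , 590.30939075, 239.69693028],
       [  0.        ,   0.        ,   1.        ]]), 'cam_to_world': array([[ 0.65508886, -0.57824089,  0.48630861,  1.05303306],
       [ 0.7555484 ,  0.50329569, -0.41933288, -0.44423967],
       [-0.00228161,  0.64212999,  0.76659238,  0.85381102],
       [ 0.        ,  0.        ,  0.        ,  1.        ]])}
side {'camera_matrix': array([[610.98369377,   0.        , 308.71259473],
       [  0.        , 610.98369377, 241.04709442],
       [  0.        ,   0.        ,   1.        ]]), 'cam_to_world': array([[ 0.95918128,  0.21094871, -0.1883399 ,  0.27958694],
       [-0.28252904,  0.74354672, -0.60606568, -0.78736648],
       [ 0.01219075,  0.63453835,  0.77279523,  1.06231899],
       [ 0.        ,  0.        ,  0.        ,  1.        ]])}
```

View pics/scene0.png

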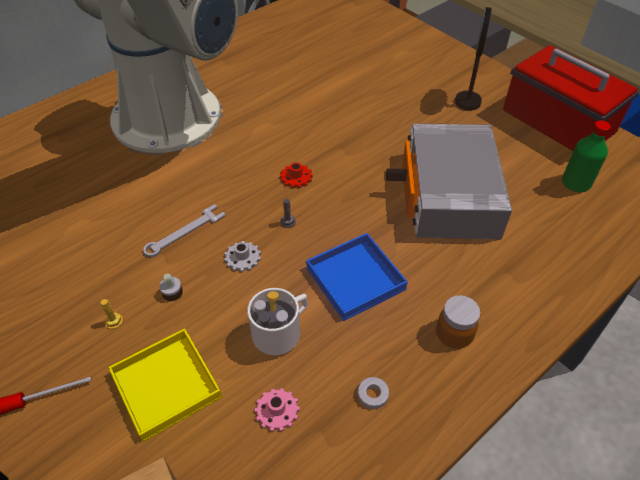

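View pics/side0.png

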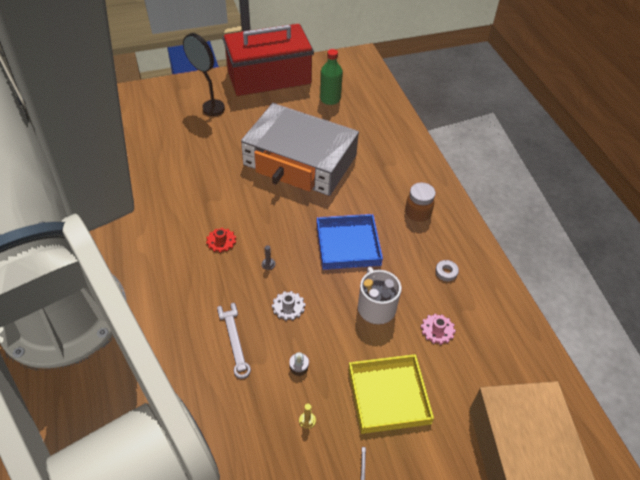

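Candidates, by scene pixel:
- **Brass bolt:** (110,313). The brass bolt tip in the mug at (272,298) is not meant.
- **Black bolt:** (287,213). The dark drawer tab at (396,175) is something else.
- **Sprocket:** bright steel at (242,256). Not meant are the red one (296,175), the pink one (276,408) and the ring (373,393).
- **Bulb:** (171,287). The jar at (459,320) is not meant.

Next I'll check these in a close crop.

```bash
cat > h.py <<'E'
from rig import bot, vision
import cv2,numpy as np
def ray(c,u,v):
    K=c["camera_matrix"];T=c["cam_to_world"]
    d=np.array([(u-K[0,2])/K[0,0],-(v-K[1,2])/K[1,1],-1.0]); return T[:3,3],T[:3,:3]@d
def plane(c,u,v,z):
    o,d=ray(c,u,v); return o+d*(z-o[2])/d[2]
def cloud(c,D):
    K=c["camera_matrix"];T=c["cam_to_world"]
    v,u=np.mgrid[:480,:640]
    P=np.stack([(u-K[0,2])/K[0,0]*D,-(v-K[1,2])/K[1,1]*D,-D],-1)
    return P@T[:3,:3].T+T[:3,3]
E
python3 - <<'E'
from h import *
p=cv2.imread("pics/scene0.png");s=cv2.imread("pics/side0.png")
a=cv2.resize(p[150:350,80:320],None,fx=2.5,fy=2.5,interpolation=cv2.INTER_CUBIC)
cv2.imwrite("pics/crop1.png",a)
cv2.imwrite("pics/crop2.png",cv2.resize(s[220:450,180:480],None,fx=2.5,fy=2.5,interpolation=cv2.INTER_CUBIC))
for n in("scene","side"):
    D=np.load(f"pics/{n}0.npy");c=vision.get_calibration(n);P=cloud(c,D)
    for nm,(u,v) in dict(scene=dict(table=(200,200),ytray=(163,385),btray=(356,280),org=(455,160),),side=dict(table=(190,300),ytray=(390,392),btray=(350,242),org=(300,135)))[n].items(): print(n,nm,P[v,u].round(4))
E
```

```text
scene table [ 0.276  -0.089  -0.0005]
scene ytray [ 0.5779 -0.3566  0.0052]
scene btray [0.6268 0.0093 0.0029]
scene org [0.5822 0.3081 0.0794]
side table [ 0.2563 -0.0394  0.0006]
side ytray [ 0.5802 -0.349   0.0052]
side btray [0.6255 0.0142 0.0046]
side org [0.5922 0.3064 0.0815]
```

View pics/crop1.png

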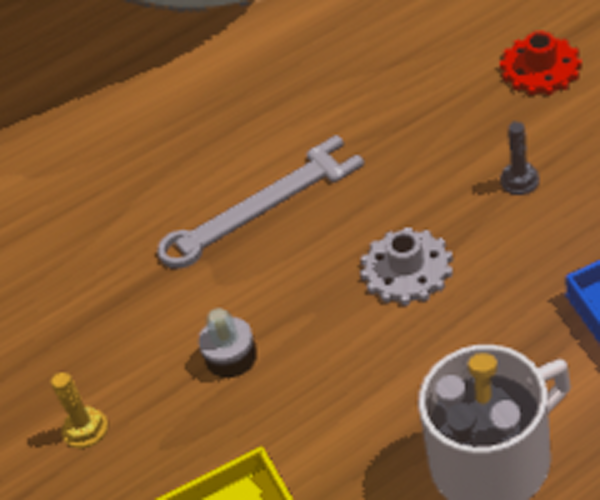

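View pics/crop2.png

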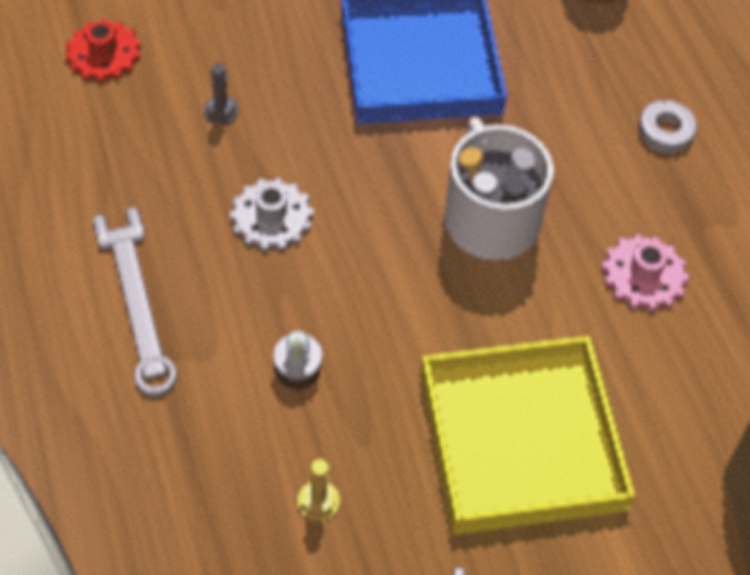

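Crops confirm the choices: brass bolt tip at about (105,302), black bolt tip (286,200), silver sprocket hub (241,247) and bulb (169,281). The red and pink sprockets are different parts.

```bash
python3 - <<'E'
from h import *
for n in("scene","side"):
    D=np.load(f"pics/{n}0.npy");c=vision.get_calibration(n);P=cloud(c,D);I=cv2.imread(f"pics/{n}0.png")
    hsv=cv2.cvtColor(I,cv2.COLOR_BGR2HSV)
    T=c["cam_to_world"][:3,3]; print(n)
    def near(xy,r): return (np.hypot(P[...,0]-xy[0],P[...,1]-xy[1])<r)&(D>0)
    est=dict(brass=plane(c,*((104.8,302.4) if n=="scene" else (307,407)),.06),black=plane(c,*((286,201) if n=="scene" else (267,248)),.06),
      spr=plane(c,*((241,247) if n=="scene" else (288,298)),.03),bulb=plane(c,*((167,276) if n=="scene" else (299,356)),.05),mug=plane(c,*((275,307) if n=="scene" else (380,287)),.085))
    for k,e in est.items():
        m=near(e,.05)&(P[...,2]>.006); Q=P[m]
        print(k,e.round(4),len(Q),'zmax',Q[:,2].max().round(4))
        for lo,hi in((.006,.012),(.018,.03),(.026,.034),(.04,.052),(.05,.065),(.08,.09)):
            q=Q[(Q[:,2]>lo)&(Q[:,2]<hi)]
            if len(q)>4: print('   ',lo,hi,len(q),'mean',q.mean(0).round(4),'x',q[:,0].min().round(3),q[:,0].max().round(3),'y',q[:,1].min().round(3),q[:,1].max().round(3))
    for k,(lo,hi) in dict(blue=((105,150,60),(125,255,255)),yellow=((25,170,80),(34,255,255))).items():
        m=cv2.inRange(hsv,lo,hi)
        nn,L,st,ce=cv2.connectedComponentsWithStats(m); 
        i=1+np.argmax([st[j,4] if st[j,1]>200 and st[j,0]<420 else 0 for j in range(1,nn)]); m=(L==i)
        Q=P[m&(D>0)]; r=Q[(Q[:,2]>.019)&(Q[:,2]<.032)]
        print(k,st[i],cv2.minAreaRect((r[:,:2]*1000).astype(np.float32)), cv2.minAreaRect((Q[:,:2]*1000).astype(np.float32)))
    m=cv2.inRange(hsv,(5,200,150),(14,255,255)); 
    org=(P[...,2]>.07)&(P[...,2]<.09)&(P[...,1]>.15)&(P[...,1]<.45)&(P[...,0]>.3)&(P[...,0]<.75)&(hsv[...,1]<60)
    print('org',cv2.minAreaRect((P[org][:,:2]*1000).astype(np.float32)),P[org].mean(0))
    org=(np.hypot(P[...,0]-.48,P[...,1]-.21)<.13)&(m>0)&(P[...,2]>.02)
    if org.sum()>10: print('orange',org.sum(),cv2.minAreaRect((P[org][:,:2]*1000).astype(np.float32)),P[org].mean(0))
    t=(hsv[...,2]<70)&(P[...,2]>.03)&(P[...,2]<.07)&(np.hypot(P[...,0]-.47,P[...,1]-.18)<.1)
    if t.sum()>5: print('tab',t.sum(),cv2.minAreaRect((P[t][:,:2]*1000).astype(np.float32)),P[t].mean(0))
E
```

```text
scene
brass [ 0.4221 -0.3572  0.06  ] 264 zmax 0.0626
    0.006 0.012 91 mean [ 0.4221 -0.3575  0.0091] x 0.41 0.432 y -0.368 -0.345
    0.018 0.03 34 mean [ 0.423  -0.3574  0.0238] x 0.419 0.426 y -0.363 -0.351
    0.026 0.034 20 mean [ 0.4232 -0.357   0.0291] x 0.421 0.426 y -0.363 -0.352
    0.04 0.052 39 mean [ 0.4229 -0.3574  0.0459] x 0.418 0.427 y -0.363 -0.351
    0.05 0.065 64 mean [ 0.421  -0.3574  0.057 ] x 0.414 0.426 y -0.363 -0.351
black [0.4382 0.0048 0.06  ] 204 zmax 0.0626
    0.006 0.012 73 mean [0.4401 0.0048 0.009 ] x 0.426 0.451 y -0.007 0.019
    0.018 0.03 26 mean [0.4407 0.0045 0.0241] x 0.436 0.444 y 0.0 0.011
    0.026 0.034 19 mean [0.4405 0.0049 0.0302] x 0.433 0.443 y 0.0 0.011
    0.04 0.052 29 mean [0.4401 0.0042 0.0458] x 0.435 0.444 y 0.0 0.013
    0.05 0.065 41 mean [0.4385 0.0053 0.0572] x 0.432 0.443 y 0.001 0.011
spr [ 0.4508 -0.1112  0.03  ] 649 zmax 0.0332
    0.006 0.012 446 mean [ 0.4555 -0.1139  0.0079] x 0.417 0.486 y -0.145 -0.08
    0.018 0.03 126 mean [ 0.4534 -0.1125  0.0262] x 0.438 0.465 y -0.124 -0.097
    0.026 0.034 134 mean [ 0.451
[... 4069 characters left out ...]
624267578125, 9.681884765625), (132.5244140625, 128.21438598632812), 79.07988739013672) ((618.634033203125, 11.08966064453125), (136.2765655517578, 128.21438598632812), 79.07988739013672)
yellow [349 355  85  74 786] ((575.5330810546875, -353.1191711425781), (132.55618286132812, 131.78623962402344), 81.18366241455078) ((580.3401489257812, -347.0677795410156), (145.0360870361328, 139.00244140625), 82.06067657470703)
org ((590.3751831054688, 303.0983581542969), (171.8611297607422, 243.1289825439453), 47.28239822387695) [0.59134524 0.29813912 0.08040754]
tab 105 ((512.620849609375, 217.03924560546875), (41.46656799316406, 11.72772216796875), 45.76502990722656) [0.51110803 0.21352336 0.05436301]
```

Target estimates, averaging both views:

| Item | x, y (m) |
|---|---|
| brass bolt | (.4185, -.358) |
| black bolt | (.4365, .0045) |
| sprocket | (.450, -.112) |
| bulb | (.4325, -.252) |
| blue tray | (.6205, .0105) |
| yellow tray | (.577, -.3525) |
| drawer tab | (.514, .218), yaw 47.3° |

First I'll square the tool to the world axes while approaching the brass bolt.

```bash
cat > nav.py <<'E'
import sys
from rig import bot
import numpy as np
from scipy.spatial.transform import Rotation as R
# usage nav.py x y z yawdeg -> full delta in tool units from measured pose
s=bot.sense();q=s["tool_rot"];r=R.from_quat([q[1],q[2],q[3],q[0]])
x,y,z,yaw=map(float,sys.argv[1:5])
d=r.inv().apply(np.array([x,y,z])-s["position"])/.1
g=R.from_euler('z',yaw,degrees=True)*R.from_rotvec([np.pi,0,0])
w=(r.inv()*g).as_rotvec()/(np.pi/2)
t=r.as_matrix()
print('t',round(s["t"],2),'pos',s["position"].round(4),'yaw',np.degrees(np.arctan2(t[1,0],t[0,0])).round(2),'F',s["contact_force"].round(1),'jaw',round(s["gripper_width"],3),'q6',s["qpos"][5].round(2))
print('d',d.round(3),'w',w.round(4),'calls',np.ceil(abs(d).max()))
E
python3 nav.py .4185 -.358 .15 0
python3 -m inch '[{"dx":0.4,"dy":-0.2,"dz":0.1,"wz":0.1,"jaw":0.2},{"dx":0.7,"dy":-0.4,"dz":0.2,"wz":0.199,"jaw":0.2},{"dx":1,"dy":-0.54,"dz":0.3,"wz":0.199,"jaw":0.2},{"dx":1,"dy":-0.54,"dz":0.3,"wz":0.199,"jaw":0.2},{"dx":1,"dy":-0.54,"dz":0.3,"wz":0.199,"jaw":0.2},{"dx":1,"dy":-0.54,"dz":0.3,"wz":0.199,"jaw":0.2},{"dx":1,"dy":-0.54,"dz":0.3,"wz":0.199,"jaw":0.2},{"dx":1,"dy":-0.54,"dz":0.3,"wz":0.199,"jaw":0.2}]'
python3 nav.py .4185 -.358 .15 0
```

```text
t 0.1 pos [ 0.191  -0.5947  0.2306] yaw 17.81 F [ 0.6 -0.5  0.4] jaw 1.0 q6 -0.0
d [ 2.89  -1.557  0.808] w [-8.000e-04  1.000e-04  1.978e-01] calls 3.0
t 0.1 pos [ 0.191  -0.5947  0.2306] yaw 17.81 F [ 0.6 -0.5  0.4] jaw 1.0 q6 -0.0
d [ 2.89  -1.557  0.808] w [-8.000e-04  1.000e-04  1.978e-01] calls 3.0schema error: expected keys dx, dy, dz, wx, wy, wz, jaw
```

All keys are required, so I'll retype it.

```bash
python3 -m inch '[{"dx":0.4,"dy":-0.2,"dz":0.1,"wx":0,"wy":0,"wz":0.1,"jaw":0.2},{"dx":0.7,"dy":-0.4,"dz":0.2,"wx":0,"wy":0,"wz":0.198,"jaw":0.2},{"dx":1,"dy":-0.54,"dz":0.3,"wx":0,"wy":0,"wz":0.198,"jaw":0.2},{"dx":1,"dy":-0.54,"dz":0.3,"wx":0,"wy":0,"wz":0.198,"jaw":0.2},{"dx":1,"dy":-0.54,"dz":0.3,"wx":0,"wy":0,"wz":0.198,"jaw":0.2},{"dx":1,"dy":-0.54,"dz":0.3,"wx":0,"wy":0,"wz":0.198,"jaw":0.2},{"dx":1,"dy":-0.54,"dz":0.3,"wx":0,"wy":0,"wz":0.198,"jaw":0.2},{"dx":1,"dy":-0.54,"dz":0.3,"wx":0,"wy":0,"wz":0.198,"jaw":0.2}]'
python3 nav.py .4185 -.358 .15 0
```

```text
t: 1.1
position: [0.2695, -0.5134, 0.2014]
tool_rot: [0.0, 1.0, -0.0, 0.0]
contact_force: [0.4, 0.5, 0.3]
gripper_width: 0.598
t 1.1 pos [ 0.2695 -0.5134  0.2014] yaw -0.05 F [0.4 0.5 0.3] jaw 0.598 q6 0.48
d [ 1.489 -1.555  0.513] w [ 0.0001 -0.     -0.0005] calls 2.0
```

```bash
python3 -m inch '[{"dx":0.3,"dy":-0.3,"dz":0.1,"wx":0,"wy":0,"wz":0,"jaw":0.2},{"dx":0.7,"dy":-0.7,"dz":0.3,"wx":0,"wy":0,"wz":0,"jaw":0.2},{"dx":1,"dy":-1,"dz":0.4,"wx":0,"wy":0,"wz":0,"jaw":0.2},{"dx":1,"dy":-1,"dz":0.4,"wx":0,"wy":0,"wz":0,"jaw":0.2},{"dx":1,"dy":-1,"dz":0.4,"wx":0,"wy":0,"wz":0,"jaw":0.2},{"dx":1,"dy":-1,"dz":0.4,"wx":0,"wy":0,"wz":0,"jaw":0.2},{"dx":1,"dy":-1,"dz":0.4,"wx":0,"wy":0,"wz":0,"jaw":0.2},{"dx":1,"dy":-1,"dz":0.4,"wx":0,"wy":0,"wz":0,"jaw":0.2}]'
python3 nav.py .4185 -.358 .15 0
python3 - <<'E'
from h import *
p,d=vision.capture("wrist");cv2.imwrite("pics/w1.png",p);np.save("pics/w1.npy",d)
c=vision.get_calibration("wrist");print(c);np.savez("pics/w1c.npz",**c)
E
```

```text
t: 2.1
position: [0.3695, -0.4136, 0.1614]
tool_rot: [0.0, 1.0, -0.001, 0.0]
contact_force: [0.2, -0.3, 0.9]
gripper_width: 0.599
t 2.1 pos [ 0.3695 -0.4136  0.1614] yaw -0.07 F [ 0.2 -0.3  0.9] jaw 0.599 q6 0.73
d [ 0.49  -0.556  0.114] w [ 0.0001 -0.0001 -0.0007] calls 1.0
{'camera_matrix': array([[370.76295009,   0.        , 317.65703501],
       [  0.        , 370.76295009, 235.33321707],
       [  0.        ,   0.        ,   1.        ]]), 'cam_to_world': array([[-5.90870606e-04,  9.58245986e-01,  2.85944543e-01,
         4.41852785e-01],
       [-9.99999745e-01, -6.80597877e-04,  2.14411253e-04,
        -4.13910652e-01],
       [ 4.00071971e-04, -2.85944343e-01,  9.58246144e-01,
         3.03761419e-01],
       [ 0.00000000e+00,  0.00000000e+00,  0.00000000e+00,
         1.00000000e+00]])}
```

View pics/w1.png

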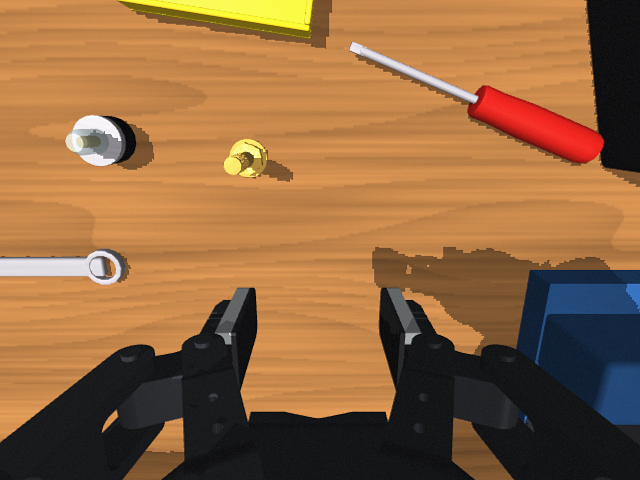

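The wrist view shows the brass bolt with its tip at about (232,166) and head at (249,157). The bulb is at (100,140), with its glass tip at (75,142).

```bash
python3 - <<'E'
from h import *
c=np.load("pics/w1c.npz")
print('tip',plane(c,232,166,.06),'head',plane(c,249,158,.01),plane(c,249,158,.007))
print('bulb collar',plane(c,100,140,.024),'tip',plane(c,75,142,.05))
D=np.load("pics/w1.npy");P=cloud(c,D)
for nm,xy,zl in(('brass',(.418,-.358),[(.006,.011),(.055,.066)]),('bulb',(.4325,-.252),[(.019,.028),(.044,.06)])):
  for lo,hi in zl:
    m=(np.hypot(P[...,0]-xy[0],P[...,1]-xy[1])<.03)&(P[...,2]>lo)&(P[...,2]<hi);q=P[m];print(nm,lo,len(q),cv2.minEnclosingCircle((q[:,:2]*1000).astype(np.float32)),q.mean(0))
c=vision.get_calibration("scene");print('red',plane(c,296,169,.03))
E
```

```text
tip [ 0.41616761 -0.35833436  0.06      ] head [ 0.41704503 -0.3605753   0.01      ] [ 0.41679168 -0.36003062  0.007     ]
bulb collar [ 0.43122445 -0.25487515  0.024     ] tip [ 0.43093494 -0.25283778  0.05      ]
brass 0.006 399 ((416.2025146484375, -358.2612609863281), 12.452882766723633) [ 0.41794383 -0.36130837  0.00964294]
brass 0.055 298 ((416.442138671875, -358.3172302246094), 6.311702728271484) [ 0.41662912 -0.3589154   0.05921381]
bulb 0.019 1328 ((430.7405700683594, -252.16357421875), 18.361928939819336) [ 0.43134224 -0.25718561  0.02359477]
bulb 0.044 540 ((430.691650390625, -252.42727661132812), 8.874852180480957) [ 0.4308504  -0.25437876  0.04843523]
red [0.35854887 0.09318909 0.03      ]
```

```bash
python3 -m inch '[{"dx":0.25,"dy":-0.3,"dz":0,"wx":0,"wy":0,"wz":0,"jaw":0},{"dx":0.47,"dy":-0.55,"dz":0.1,"wx":0,"wy":0,"wz":0,"jaw":0},{"dx":0.47,"dy":-0.55,"dz":0.2,"wx":0,"wy":0,"wz":0,"jaw":0},{"dx":0.47,"dy":-0.55,"dz":0.4,"wx":0,"wy":0,"wz":0,"jaw":0},{"dx":0.47,"dy":-0.55,"dz":0.6,"wx":0,"wy":0,"wz":0,"jaw":0},{"dx":0.47,"dy":-0.55,"dz":0.8,"wx":0,"wy":0,"wz":0,"jaw":0},{"dx":0.47,"dy":-0.55,"dz":1,"wx":0,"wy":0,"wz":0,"jaw":0},{"dx":0.47,"dy":-0.55,"dz":1,"wx":0,"wy":0,"wz":0,"jaw":0}]'
python3 nav.py .4165 -.3585 .022 0
```

```text
t: 3.15
position: [0.4155, -0.3579, 0.0599]
tool_rot: [-0.001, 1.0, -0.0, -0.001]
contact_force: [-0.2, 0.7, 1.3]
gripper_width: 0.499
t 3.15 pos [ 0.4155 -0.3579  0.0599] yaw -0.04 F [-0.2  0.7  1.3] jaw 0.499 q6 0.86
d [0.011 0.006 0.379] w [-0.0012  0.0015 -0.0004] calls 1.0
```

```bash
python3 -m inch '[{"dx":0.01,"dy":0,"dz":0.2,"wx":0,"wy":0,"wz":0,"jaw":0},{"dx":0.01,"dy":0,"dz":0.38,"wx":0,"wy":0,"wz":0,"jaw":0},{"dx":0.01,"dy":0,"dz":0.38,"wx":0,"wy":0,"wz":0,"jaw":-1},{"dx":0.01,"dy":0,"dz":0.38,"wx":0,"wy":0,"wz":0,"jaw":-1},{"dx":0.01,"dy":0,"dz":0.38,"wx":0,"wy":0,"wz":0,"jaw":-1},{"dx":0.01,"dy":0,"dz":0.38,"wx":0,"wy":0,"wz":0,"jaw":-1},{"dx":0.01,"dy":0,"dz":0.38,"wx":0,"wy":0,"wz":0,"jaw":-1},{"dx":0.01,"dy":0,"dz":0.38,"wx":0,"wy":0,"wz":0,"jaw":-1}]'
python3 nav.py .595 .005 .15 0
```

```text
t: 4.15
position: [0.418, -0.3582, 0.0236]
tool_rot: [0.0, 1.0, -0.0, 0.0]
contact_force: [-0.5, 0.4, 1.8]
gripper_width: 0.12
t 4.15 pos [ 0.418  -0.3582  0.0236] yaw -0.01 F [-0.5  0.4  1.8] jaw 0.12 q6 0.86
d [ 1.77  -3.632 -1.265] w [ 0.0002 -0.0002 -0.0001] calls 4.0
```

```bash
python3 -m inch '[{"dx":0,"dy":0,"dz":-0.3,"wx":0,"wy":0,"wz":0,"jaw":-1},{"dx":0,"dy":0,"dz":-0.7,"wx":0,"wy":0,"wz":0,"jaw":-1},{"dx":0.1,"dy":-0.2,"dz":-1,"wx":0,"wy":0,"wz":0,"jaw":-1},{"dx":0.3,"dy":-0.5,"dz":-1,"wx":0,"wy":0,"wz":0,"jaw":-1},{"dx":0.5,"dy":-0.8,"dz":-1,"wx":0,"wy":0,"wz":0,"jaw":-1},{"dx":0.6,"dy":-1,"dz":-1,"wx":0,"wy":0,"wz":0,"jaw":-1},{"dx":0.6,"dy":-1,"dz":-1,"wx":0,"wy":0,"wz":0,"jaw":-1},{"dx":0.6,"dy":-1,"dz":-1,"wx":0,"wy":0,"wz":0,"jaw":-1}]'
python3 -m inch '[{"dx":0.1,"dy":-0.3,"dz":-0.1,"wx":0,"wy":0,"wz":0,"jaw":-1},{"dx":0.3,"dy":-0.6,"dz":-0.2,"wx":0,"wy":0,"wz":0,"jaw":-1},{"dx":0.4,"dy":-1,"dz":-0.3,"wx":0,"wy":0,"wz":0,"jaw":-1},{"dx":0.4,"dy":-1,"dz":-0.3,"wx":0,"wy":0,"wz":0,"jaw":-1},{"dx":0.4,"dy":-1,"dz":-0.3,"wx":0,"wy":0,"wz":0,"jaw":-1},{"dx":0.4,"dy":-1,"dz":-0.3,"wx":0,"wy":0,"wz":0,"jaw":-1},{"dx":0.4,"dy":-1,"dz":-0.3,"wx":0,"wy":0,"wz":0,"jaw":-1},{"dx":0.4,"dy":-1,"dz":-0.3,"wx":0,"wy":0,"wz":0,"jaw":-1}]'
python3 nav.py .646 .006 .15 0
python3 - <<'E'
from h import *
c=vision.get_calibration("wrist")
p,d=vision.capture("wrist");cv2.imwrite("pics/w2.png",p);np.save("pics/w2.npy",d);np.savez("pics/w2c.npz",**c)
P=cloud(c,d)
for nm,xy,r,zl in(('black',(.434,.004),.03,[(.006,.011),(.055,.066)]),('spr',(.4475,-.1115),.045,[(.005,.011),(.027,.034)]),('mug',(.62,-.17),.05,[(.082,.09)])):
  for lo,hi in zl:
    m=(np.hypot(P[...,0]-xy[0],P[...,1]-xy[1])<r)&(P[...,2]>lo)&(P[...,2]<hi);q=P[m]
    if len(q)>5: print(nm,lo,len(q),cv2.minEnclosingCircle((q[:,:2]*1000).astype(np.float32)),q.mean(0))
E
```

```text
t: 5.15
position: [0.4776, -0.2585, 0.1232]
tool_rot: [0.0, 1.0, 0.0, -0.0]
contact_force: [0.6, 0.3, -1.2]
gripper_width: 0.123
t: 6.15
position: [0.5177, -0.1586, 0.1531]
tool_rot: [-0.0, 1.0, -0.0, -0.0]
contact_force: [-1.7, 0.1, -1.5]
gripper_width: 0.127
t 6.15 pos [ 0.5177 -0.1586  0.1531] yaw -0.06 F [-1.7  0.1 -1.5] jaw 0.127 q6 1.27
d [ 1.282 -1.647  0.031] w [-0.      0.0002 -0.0006] calls 2.0
black 0.006 377 ((434.70562744140625, 5.512781620025635), 12.762853622436523) [0.43710778 0.00282909 0.00920335]
black 0.055 261 ((434.6434326171875, 5.226006031036377), 6.683475017547607) [0.4354875  0.00425736 0.05866024]
spr 0.005 2029 ((448.2076416015625, -111.88579559326172), 34.01043701171875) [ 0.45784659 -0.10478686  0.00759576]
spr 0.027 597 ((448.238037109375, -112.02110290527344), 12.931278228759766) [ 0.44941904 -0.11004936  0.02965354]
mug 0.082 7040 ((620.1438598632812, -169.370849609375), 40.07329177856445) [ 0.61551651 -0.17137191  0.08483497]
```

View pics/w2.png

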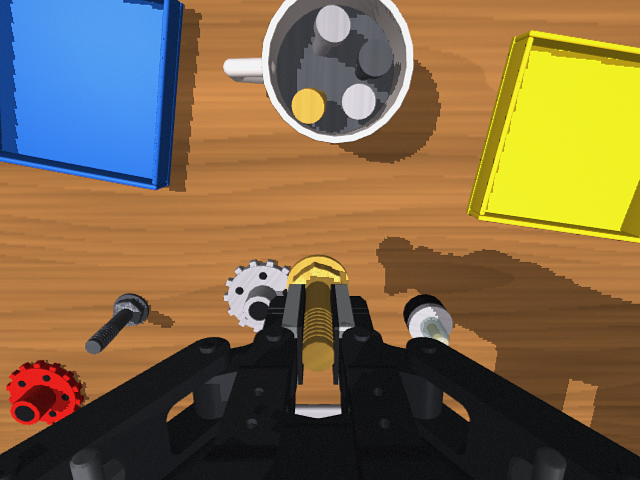

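The wrist view shows the brass bolt upright in the jaws, with its head at (318,270). The mug, at (337,65), is well clear of the path.

```bash
python3 -m inch '[{"dx":0.2,"dy":-0.3,"dz":0,"wx":0,"wy":0,"wz":0,"jaw":-1},{"dx":0.4,"dy":-0.65,"dz":0,"wx":0,"wy":0,"wz":0,"jaw":-1},{"dx":0.64,"dy":-1,"dz":0,"wx":0,"wy":0,"wz":0,"jaw":-1},{"dx":0.8,"dy":-1,"dz":0,"wx":0,"wy":0,"wz":0,"jaw":-1},{"dx":0.8,"dy":-1,"dz":0,"wx":0,"wy":0,"wz":0,"jaw":-1},{"dx":0.8,"dy":-1,"dz":0,"wx":0,"wy":0,"wz":0,"jaw":-1},{"dx":0.8,"dy":-1,"dz":0,"wx":0,"wy":0,"wz":0,"jaw":-1},{"dx":0.8,"dy":-1,"dz":0,"wx":0,"wy":0,"wz":0,"jaw":-1}]'
python3 -m inch '[{"dx":0.2,"dy":-0.3,"dz":0,"wx":0,"wy":0,"wz":0,"jaw":-1},{"dx":0.48,"dy":-0.65,"dz":0,"wx":0,"wy":0,"wz":0,"jaw":-1},{"dx":0.48,"dy":-0.65,"dz":0.2,"wx":0,"wy":0,"wz":0,"jaw":-1},{"dx":0.48,"dy":-0.65,"dz":0.5,"wx":0,"wy":0,"wz":0,"jaw":-1},{"dx":0.48,"dy":-0.65,"dz":0.8,"wx":0,"wy":0,"wz":0,"jaw":-1},{"dx":0.48,"dy":-0.65,"dz":1,"wx":0,"wy":0,"wz":0,"jaw":-1},{"dx":0.48,"dy":-0.65,"dz":1,"wx":0,"wy":0,"wz":0,"jaw":-1},{"dx":0.48,"dy":-0.65,"dz":1,"wx":0,"wy":0,"wz":0,"jaw":-1}]'
python3 nav.py .646 .006 .0285 0
```

```text
t: 7.2
position: [0.5975, -0.0587, 0.1533]
tool_rot: [0.0, 1.0, -0.0, -0.0]
contact_force: [-0.2, 0.3, -0.5]
gripper_width: 0.121
t: 8.2
position: [0.6465, 0.0066, 0.0541]
tool_rot: [0.0, 1.0, -0.0, 0.001]
contact_force: [1.1, 0.4, -0.4]
gripper_width: 0.123
t 8.2 pos [0.6465 0.0066 0.0541] yaw -0.02 F [ 1.1  0.4 -0.4] jaw 0.123 q6 1.58
d [-0.005  0.006  0.256] w [ 0.     -0.0007 -0.0003] calls 1.0
```

```bash
python3 -m inch '[{"dx":0,"dy":0,"dz":0.1,"wx":0,"wy":0,"wz":0,"jaw":-1},{"dx":0,"dy":0,"dz":0.2,"wx":0,"wy":0,"wz":0,"jaw":-1},{"dx":0,"dy":0,"dz":0.25,"wx":0,"wy":0,"wz":0,"jaw":-1},{"dx":0,"dy":0,"dz":0.25,"wx":0,"wy":0,"wz":0,"jaw":-1},{"dx":0,"dy":0,"dz":0.25,"wx":0,"wy":0,"wz":0,"jaw":-0.2},{"dx":0,"dy":0,"dz":0.25,"wx":0,"wy":0,"wz":0,"jaw":-0.2},{"dx":0,"dy":0,"dz":0.25,"wx":0,"wy":0,"wz":0,"jaw":-0.2},{"dx":0,"dy":0,"dz":0.25,"wx":0,"wy":0,"wz":0,"jaw":-0.2}]'
python3 nav.py .4347 .0053 .1 0
```

```text
t: 9.2
position: [0.646, 0.0069, 0.0284]
tool_rot: [-0.0, 1.0, -0.0, 0.0]
contact_force: [0.4, 0.7, 0.3]
gripper_width: 0.401
t 9.2 pos [0.646  0.0069 0.0284] yaw -0.01 F [0.4 0.7 0.3] jaw 0.401 q6 1.58
d [-2.113  0.016 -0.717] w [-0.     -0.0001 -0.0001] calls 3.0
```

```bash
python3 -m inch '[{"dx":0,"dy":0,"dz":-0.3,"wx":0,"wy":0,"wz":0,"jaw":-0.2},{"dx":0,"dy":0,"dz":-0.6,"wx":0,"wy":0,"wz":0,"jaw":-0.2},{"dx":-0.1,"dy":0,"dz":-0.8,"wx":0,"wy":0,"wz":0,"jaw":0},{"dx":-0.4,"dy":0,"dz":-0.8,"wx":0,"wy":0,"wz":0,"jaw":0},{"dx":-0.8,"dy":0,"dz":-0.8,"wx":0,"wy":0,"wz":0,"jaw":0},{"dx":-1,"dy":0,"dz":-0.8,"wx":0,"wy":0,"wz":0,"jaw":0},{"dx":-1,"dy":0,"dz":-0.8,"wx":0,"wy":0,"wz":0,"jaw":0},{"dx":-1,"dy":0,"dz":-0.8,"wx":0,"wy":0,"wz":0,"jaw":0}]'
python3 -m inch '[{"dx":-0.4,"dy":0,"dz":0,"wx":0,"wy":0,"wz":0,"jaw":0},{"dx":-0.8,"dy":0,"dz":0,"wx":0,"wy":0,"wz":0,"jaw":0},{"dx":-1,"dy":0.01,"dz":0,"wx":0,"wy":0,"wz":0,"jaw":0},{"dx":-1,"dy":0.01,"dz":0,"wx":0,"wy":0,"wz":0,"jaw":0},{"dx":-1,"dy":0.01,"dz":0,"wx":0,"wy":0,"wz":0,"jaw":0},{"dx":-1,"dy":0.01,"dz":0,"wx":0,"wy":0,"wz":0,"jaw":0},{"dx":-1,"dy":0.01,"dz":0,"wx":0,"wy":0,"wz":0,"jaw":0},{"dx":-1,"dy":0.01,"dz":0,"wx":0,"wy":0,"wz":0,"jaw":0}]'
python3 nav.py .4347 .0053 .022 0
python3 - <<'E'
from h import *
c=vision.get_calibration("wrist")
p,d=vision.capture("wrist");cv2.imwrite("pics/w3.png",p)
E
```

```text
t: 10.2
position: [0.5472, 0.0069, 0.1087]
tool_rot: [-0.0, 1.0, -0.0, 0.001]
contact_force: [-0.3, -0.9, 0.6]
gripper_width: 0.499
t: 11.2
position: [0.4462, 0.0059, 0.1082]
tool_rot: [0.0, 1.0, -0.0, -0.0]
contact_force: [0.2, 1.4, -0.2]
gripper_width: 0.498
t 11.2 pos [0.4462 0.0059 0.1082] yaw -0.01 F [ 0.2  1.4 -0.2] jaw 0.498 q6 1.58
d [-0.115  0.006  0.862] w [ 0.      0.0001 -0.0001] calls 1.0
```

View pics/w3.png

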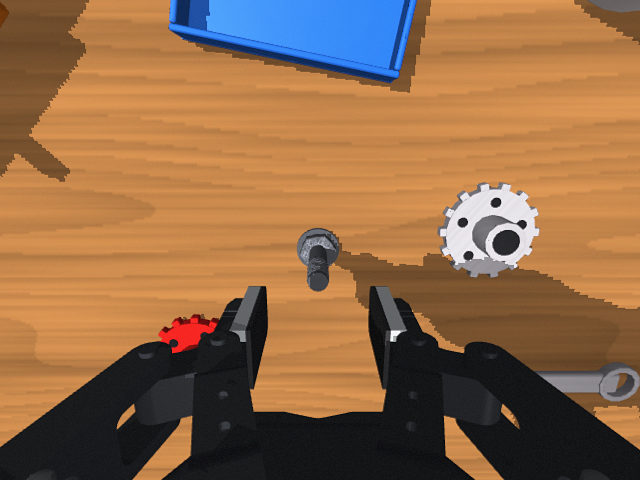

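The black bolt stands at (318,260), between the open jaws. The red sprocket at (190,333) is clear of the fingers.

```bash
python3 -m inch '[{"dx":-0.11,"dy":0.01,"dz":0.2,"wx":0,"wy":0,"wz":0,"jaw":0},{"dx":-0.11,"dy":0.01,"dz":0.5,"wx":0,"wy":0,"wz":0,"jaw":0},{"dx":-0.11,"dy":0.01,"dz":0.8,"wx":0,"wy":0,"wz":0,"jaw":0},{"dx":-0.11,"dy":0.01,"dz":0.86,"wx":0,"wy":0,"wz":0,"jaw":0},{"dx":-0.11,"dy":0.01,"dz":0.86,"wx":0,"wy":0,"wz":0,"jaw":-1},{"dx":-0.11,"dy":0.01,"dz":0.86,"wx":0,"wy":0,"wz":0,"jaw":-1},{"dx":-0.11,"dy":0.01,"dz":0.86,"wx":0,"wy":0,"wz":0,"jaw":-1},{"dx":-0.11,"dy":0.01,"dz":0.86,"wx":0,"wy":0,"wz":0,"jaw":-1}]'
python3 nav.py .59 .016 .1 0
```

```text
t: 12.25
position: [0.4354, 0.0049, 0.0229]
tool_rot: [0.0, 1.0, -0.0, 0.001]
contact_force: [-0.2, 0.7, 5.0]
gripper_width: 0.127
t 12.25 pos [0.4354 0.0049 0.0229] yaw -0.01 F [-0.2  0.7  5. ] jaw 0.127 q6 1.58
d [ 1.547 -0.111 -0.769] w [ 0.     -0.0008 -0.0001] calls 2.0
```

```bash
python3 -m inch '[{"dx":0,"dy":0,"dz":-0.3,"wx":0,"wy":0,"wz":0,"jaw":-1},{"dx":0,"dy":0,"dz":-0.6,"wx":0,"wy":0,"wz":0,"jaw":-1},{"dx":0.1,"dy":0,"dz":-0.8,"wx":0,"wy":0,"wz":0,"jaw":-1},{"dx":0.4,"dy":-0.1,"dz":-0.8,"wx":0,"wy":0,"wz":0,"jaw":-1},{"dx":0.7,"dy":-0.1,"dz":-0.8,"wx":0,"wy":0,"wz":0,"jaw":-1},{"dx":1,"dy":-0.13,"dz":-0.8,"wx":0,"wy":0,"wz":0,"jaw":-1},{"dx":1,"dy":-0.13,"dz":-0.8,"wx":0,"wy":0,"wz":0,"jaw":-1},{"dx":1,"dy":-0.13,"dz":-0.8,"wx":0,"wy":0,"wz":0,"jaw":-1}]'
python3 nav.py .588 .018 .0285 0
python3 - <<'E'
from h import *
c=vision.get_calibration("wrist")
p,d=vision.capture("wrist");cv2.imwrite("pics/w4.png",p)
E
```

```text
t: 13.25
position: [0.5339, 0.0178, 0.102]
tool_rot: [0.0, 1.0, -0.0, -0.001]
contact_force: [-0.8, 0.4, -1.1]
gripper_width: 0.123
t 13.25 pos [0.5339 0.0178 0.102 ] yaw -0.01 F [-0.8  0.4 -1.1] jaw 0.123 q6 1.6
d [ 0.543 -0.002  0.734] w [ 0.      0.0009 -0.0001] calls 1.0
```

View pics/w4.png

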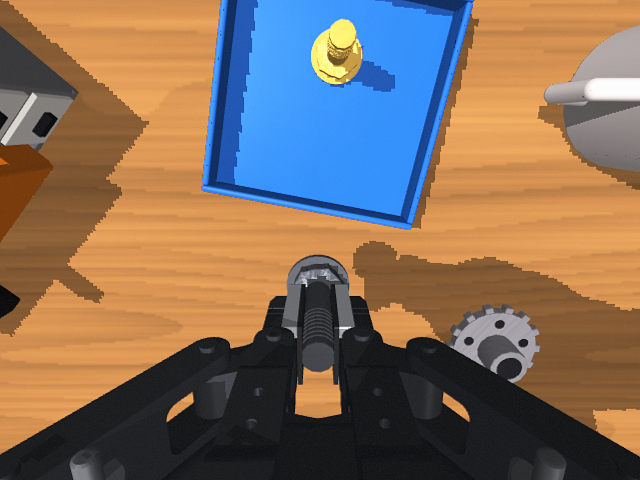

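The brass bolt stands in the blue tray at (338,58), and the black bolt is held.

```bash
python3 -m inch '[{"dx":0.3,"dy":0,"dz":0,"wx":0,"wy":0,"wz":0,"jaw":-1},{"dx":0.54,"dy":0,"dz":0.1,"wx":0,"wy":0,"wz":0,"jaw":-1},{"dx":0.54,"dy":0,"dz":0.3,"wx":0,"wy":0,"wz":0,"jaw":-1},{"dx":0.54,"dy":0,"dz":0.5,"wx":0,"wy":0,"wz":0,"jaw":-1},{"dx":0.54,"dy":0,"dz":0.65,"wx":0,"wy":0,"wz":0,"jaw":-1},{"dx":0.54,"dy":0,"dz":0.73,"wx":0,"wy":0,"wz":0,"jaw":-1},{"dx":0.54,"dy":0,"dz":0.735,"wx":0,"wy":0,"wz":0,"jaw":-1},{"dx":0.54,"dy":0,"dz":0.735,"wx":0,"wy":0,"wz":0,"jaw":-1}]'
python3 -m inch '[{"dx":0,"dy":0,"dz":0,"wx":0,"wy":0,"wz":0,"jaw":-0.2},{"dx":0,"dy":0,"dz":0,"wx":0,"wy":0,"wz":0,"jaw":-0.2},{"dx":0,"dy":0,"dz":0,"wx":0,"wy":0,"wz":0,"jaw":-0.2},{"dx":0,"dy":0,"dz":-0.2,"wx":0,"wy":0,"wz":0,"jaw":-0.2},{"dx":0,"dy":0,"dz":-0.5,"wx":0,"wy":0,"wz":0,"jaw":-0.2},{"dx":0,"dy":0.2,"dz":-0.8,"wx":0,"wy":0,"wz":0,"jaw":0},{"dx":-0.4,"dy":0.5,"dz":-0.8,"wx":0,"wy":0,"wz":0,"jaw":0},{"dx":-0.7,"dy":0.7,"dz":-0.8,"wx":0,"wy":0,"wz":0,"jaw":0}]'
python3 nav.py .4482 -.112 .011 0
```

```text
t: 14.3
position: [0.5893, 0.0179, 0.0293]
tool_rot: [-0.0, 1.0, -0.0, 0.0]
contact_force: [-0.3, 0.2, -0.3]
gripper_width: 0.118
t: 15.3
position: [0.5182, -0.053, 0.1105]
tool_rot: [0.0, 1.0, -0.0, 0.001]
contact_force: [-0.3, -1.1, 0.5]
gripper_width: 0.497
t 15.3 pos [ 0.5182 -0.053   0.1105] yaw -0.02 F [-0.3 -1.1  0.5] jaw 0.497 q6 1.47
d [-0.701  0.59   0.994] w [ 0.0002 -0.001  -0.0002] calls 1.0
```

```bash
python3 -m inch '[{"dx":-0.3,"dy":0.2,"dz":0,"wx":0,"wy":0,"wz":0,"jaw":0},{"dx":-0.6,"dy":0.5,"dz":0,"wx":0,"wy":0,"wz":0,"jaw":0},{"dx":-0.7,"dy":0.59,"dz":0.1,"wx":0,"wy":0,"wz":0,"jaw":0},{"dx":-0.7,"dy":0.59,"dz":0.3,"wx":0,"wy":0,"wz":0,"jaw":0},{"dx":-0.7,"dy":0.59,"dz":0.5,"wx":0,"wy":0,"wz":0,"jaw":0},{"dx":-0.7,"dy":0.59,"dz":0.5,"wx":0,"wy":0,"wz":0,"jaw":0},{"dx":-0.7,"dy":0.59,"dz":0.5,"wx":0,"wy":0,"wz":0,"jaw":0},{"dx":-0.7,"dy":0.59,"dz":0.5,"wx":0,"wy":0,"wz":0,"jaw":0}]'
python3 nav.py .4482 -.112 .011 0
python3 - <<'E'
from h import *
c=vision.get_calibration("wrist")
p,d=vision.capture("wrist");cv2.imwrite("pics/w5.png",p)
P=cloud(c,d)
m=(np.hypot(P[...,0]-.448,P[...,1]+.112)<.045)&(P[...,2]>.026)&(P[...,2]<.034);q=P[m]
print(cv2.minEnclosingCircle((q[:,:2]*1000).astype(np.float32)),q.mean(0))
p,d=vision.capture("scene");cv2.imwrite("pics/s5.png",p)
E
```

```text
t: 16.3
position: [0.4497, -0.1111, 0.0596]
tool_rot: [0.0, 1.0, 0.0, 0.001]
contact_force: [-0.6, -0.1, 0.3]
gripper_width: 0.501
t 16.3 pos [ 0.4497 -0.1111  0.0596] yaw 0.0 F [-0.6 -0.1  0.3] jaw 0.501 q6 1.33
d [-0.015  0.009  0.486] w [ 0.0002 -0.0009  0.    ] calls 1.0
((448.0887756347656, -111.67951202392578), 13.079741477966309) [ 0.44893854 -0.11194838  0.02967082]
```

View pics/w5.png

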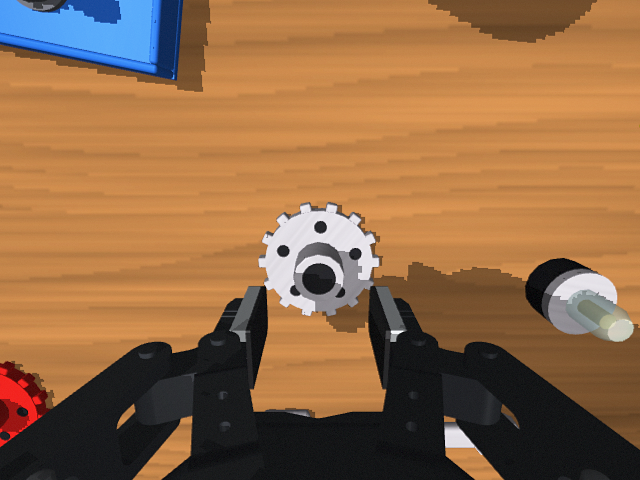

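View pics/s5.png

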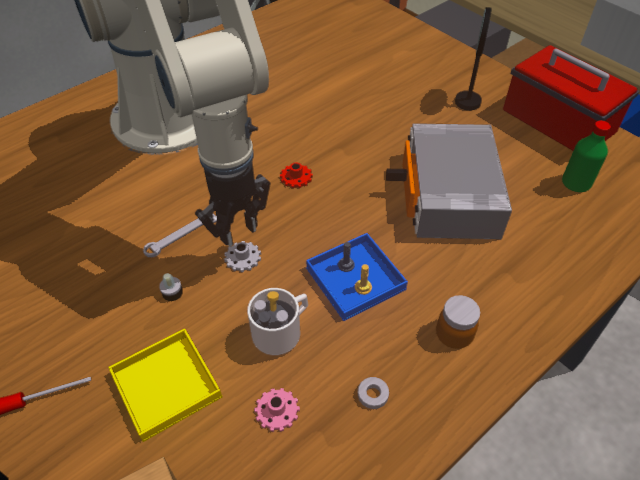

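Both bolts stand in the blue tray, at scene (346,255) and (364,278). The sprocket hub is centred between the jaws at wrist (319,275).

```bash
python3 -m inch '[{"dx":-0.015,"dy":0.01,"dz":0.2,"wx":0,"wy":0,"wz":0,"jaw":0},{"dx":-0.015,"dy":0.01,"dz":0.4,"wx":0,"wy":0,"wz":0,"jaw":0},{"dx":-0.015,"dy":0.01,"dz":0.47,"wx":0,"wy":0,"wz":0,"jaw":0},{"dx":-0.015,"dy":0.01,"dz":0.475,"wx":0,"wy":0,"wz":0,"jaw":0},{"dx":-0.015,"dy":0.01,"dz":0.475,"wx":0,"wy":0,"wz":0,"jaw":-1},{"dx":-0.015,"dy":0.01,"dz":0.475,"wx":0,"wy":0,"wz":0,"jaw":-1},{"dx":-0.015,"dy":0.01,"dz":0.475,"wx":0,"wy":0,"wz":0,"jaw":-1},{"dx":-0.015,"dy":0.01,"dz":0.475,"wx":0,"wy":0,"wz":0,"jaw":-1}]'
python3 nav.py .575 -.3525 .1 0
```

```text
t: 17.4
position: [0.4479, -0.1123, 0.0121]
tool_rot: [0.0, 1.0, -0.0, 0.001]
contact_force: [-1.1, 0.2, 6.9]
gripper_width: 0.281
t 17.4 pos [ 0.4479 -0.1123  0.0121] yaw -0.01 F [-1.1  0.2  6.9] jaw 0.281 q6 1.32
d [ 1.272  2.402 -0.877] w [ 0.0002 -0.0007 -0.0001] calls 3.0
```

```bash
python3 -m inch '[{"dx":0,"dy":0,"dz":-0.3,"wx":0,"wy":0,"wz":0,"jaw":-1},{"dx":0,"dy":0,"dz":-0.7,"wx":0,"wy":0,"wz":0,"jaw":-1},{"dx":0,"dy":0.1,"dz":-1,"wx":0,"wy":0,"wz":0,"jaw":-1},{"dx":0.1,"dy":0.4,"dz":-1,"wx":0,"wy":0,"wz":0,"jaw":-1},{"dx":0.2,"dy":0.7,"dz":-1,"wx":0,"wy":0,"wz":0,"jaw":-1},{"dx":0.2,"dy":0.9,"dz":-1,"wx":0,"wy":0,"wz":0,"jaw":-1},{"dx":0.2,"dy":0.9,"dz":-1,"wx":0,"wy":0,"wz":0,"jaw":-1},{"dx":0.2,"dy":0.9,"dz":-1,"wx":0,"wy":0,"wz":0,"jaw":-1}]'
python3 -m inch '[{"dx":0.1,"dy":0.2,"dz":0,"wx":0,"wy":0,"wz":0,"jaw":-1},{"dx":0.2,"dy":0.5,"dz":0,"wx":0,"wy":0,"wz":0,"jaw":-1},{"dx":0.4,"dy":0.9,"dz":0,"wx":0,"wy":0,"wz":0,"jaw":-1},{"dx":0.5,"dy":0.9,"dz":0,"wx":0,"wy":0,"wz":0,"jaw":-1},{"dx":0.5,"dy":0.9,"dz":0,"wx":0,"wy":0,"wz":0,"jaw":-1},{"dx":0.5,"dy":0.9,"dz":0,"wx":0,"wy":0,"wz":0,"jaw":-1},{"dx":0.5,"dy":0.9,"dz":0,"wx":0,"wy":0,"wz":0,"jaw":-1},{"dx":0.5,"dy":0.9,"dz":0,"wx":0,"wy":0,"wz":0,"jaw":-1}]'
python3 nav.py .575 -.3525 .017 0
python3 - <<'E'
from h import *
c=vision.get_calibration("wrist")
p,d=vision.capture("wrist");cv2.imwrite("pics/w6.png",p)
P=cloud(c,d);hsv=cv2.cvtColor(p,cv2.COLOR_BGR2HSV)
m=(cv2.inRange(hsv,(24,150,60),(36,255,255))>0)&(P[...,2]>.018)&(P[...,2]<.03);q=P[m]
print(cv2.minAreaRect((q[:,:2]*1000).astype(np.float32)))
E
```

```text
t: 18.4
position: [0.4666, -0.2015, 0.111]
tool_rot: [-0.0, 1.0, -0.0, -0.001]
contact_force: [-0.2, 0.0, -2.9]
gripper_width: 0.279
t: 19.4
position: [0.5171, -0.2917, 0.1114]
tool_rot: [-0.0, 1.0, 0.0, -0.0]
contact_force: [-0.9, -0.6, -2.1]
gripper_width: 0.274
t 19.4 pos [ 0.5171 -0.2917  0.1114] yaw 0.01 F [-0.9 -0.6 -2.1] jaw 0.274 q6 1.05
d [0.579 0.608 0.944] w [-0.      0.0001  0.0001] calls 1.0
((576.2525024414062, -353.46734619140625), (130.20135498046875, 130.1513671875), 81.81489562988281)
```

View pics/w6.png

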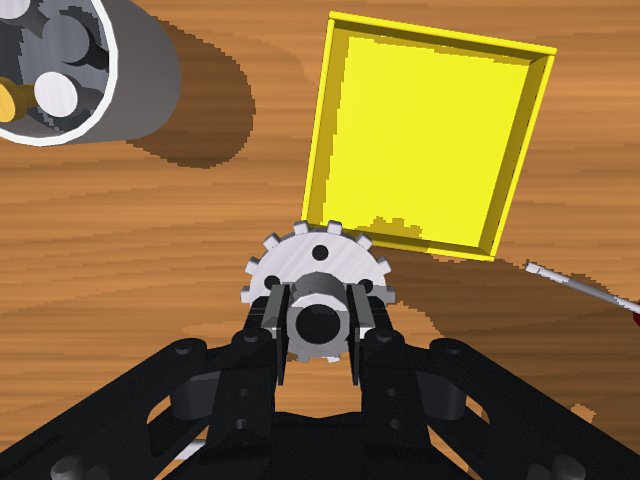

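The sprocket is held level at (320,290), with the yellow tray at (428,135).

```bash
python3 -m inch '[{"dx":0.3,"dy":0.3,"dz":0,"wx":0,"wy":0,"wz":0,"jaw":-1},{"dx":0.59,"dy":0.62,"dz":0,"wx":0,"wy":0,"wz":0,"jaw":-1},{"dx":0.59,"dy":0.62,"dz":0.2,"wx":0,"wy":0,"wz":0,"jaw":-1},{"dx":0.59,"dy":0.62,"dz":0.45,"wx":0,"wy":0,"wz":0,"jaw":-1},{"dx":0.59,"dy":0.62,"dz":0.7,"wx":0,"wy":0,"wz":0,"jaw":-1},{"dx":0.59,"dy":0.62,"dz":0.88,"wx":0,"wy":0,"wz":0,"jaw":-1},{"dx":0.59,"dy":0.62,"dz":0.94,"wx":0,"wy":0,"wz":0,"jaw":-1},{"dx":0.59,"dy":0.62,"dz":0.945,"wx":0,"wy":0,"wz":0,"jaw":-1}]'
python3 nav.py .576 -.3535 .0165 0
```

```text
t: 20.45
position: [0.5763, -0.354, 0.0169]
tool_rot: [-0.0, 1.0, -0.0, -0.0]
contact_force: [0.3, 0.1, -2.4]
gripper_width: 0.277
t 20.45 pos [ 0.5763 -0.354   0.0169] yaw -0.01 F [ 0.3  0.1 -2.4] jaw 0.277 q6 1.02
d [-0.003 -0.005  0.004] w [-0.0001  0.0001 -0.0001] calls 1.0
```

```bash
python3 -m inch '[{"dx":0,"dy":0,"dz":0,"wx":0,"wy":0,"wz":0,"jaw":0},{"dx":0,"dy":0,"dz":0,"wx":0,"wy":0,"wz":0,"jaw":0},{"dx":0,"dy":0,"dz":0,"wx":0,"wy":0,"wz":0,"jaw":0},{"dx":0,"dy":0,"dz":-0.2,"wx":0,"wy":0,"wz":0,"jaw":0},{"dx":0,"dy":0,"dz":-0.5,"wx":0,"wy":0,"wz":0,"jaw":0},{"dx":-0.2,"dy":-0.2,"dz":-1,"wx":0,"wy":0,"wz":0,"jaw":0},{"dx":-0.5,"dy":-0.6,"dz":-1,"wx":0,"wy":0,"wz":0,"jaw":0},{"dx":-0.7,"dy":-1,"dz":-1,"wx":0,"wy":0,"wz":0,"jaw":0}]'
python3 -m inch '[{"dx":0,"dy":-0.4,"dz":-0.1,"wx":0,"wy":0,"wz":0,"jaw":0},{"dx":0,"dy":-0.9,"dz":-0.2,"wx":0,"wy":0,"wz":0,"jaw":0},{"dx":0,"dy":-1,"dz":-0.2,"wx":0,"wy":0,"wz":0,"jaw":0},{"dx":0,"dy":-1,"dz":-0.2,"wx":0,"wy":0,"wz":0,"jaw":0},{"dx":0,"dy":-1,"dz":-0.2,"wx":0,"wy":0,"wz":0,"jaw":0},{"dx":0,"dy":-1,"dz":-0.2,"wx":0,"wy":0,"wz":0,"jaw":0},{"dx":0,"dy":-1,"dz":-0.2,"wx":0,"wy":0,"wz":0,"jaw":0},{"dx":0,"dy":-1,"dz":-0.2,"wx":0,"wy":0,"wz":0,"jaw":0}]'
python3 -m inch '[{"dx":0,"dy":-0.4,"dz":0,"wx":0,"wy":0,"wz":0,"jaw":0},{"dx":0,"dy":-0.9,"dz":0,"wx":0,"wy":0,"wz":0,"jaw":0},{"dx":0,"dy":-1,"dz":0,"wx":0,"wy":0,"wz":0,"jaw":0},{"dx":0,"dy":-1,"dz":0,"wx":0,"wy":0,"wz":0,"jaw":0},{"dx":0,"dy":-1,"dz":0,"wx":0,"wy":0,"wz":0,"jaw":0},{"dx":0,"dy":-1,"dz":0,"wx":0,"wy":0,"wz":0,"jaw":0},{"dx":0,"dy":-1,"dz":0,"wx":0,"wy":0,"wz":0,"jaw":0},{"dx":0,"dy":-1,"dz":0,"wx":0,"wy":0,"wz":0,"jaw":0}]'
python3 -m inch '[{"dx":0,"dy":-0.4,"dz":0,"wx":0,"wy":0,"wz":-0.1,"jaw":-0.2},{"dx":0,"dy":-0.9,"dz":0,"wx":0,"wy":0,"wz":-0.2,"jaw":-0.2},{"dx":0,"dy":-1,"dz":0,"wx":0,"wy":0,"wz":-0.3,"jaw":-0.2},{"dx":0,"dy":-1,"dz":0,"wx":0,"wy":0,"wz":-0.4,"jaw":-0.2},{"dx":0,"dy":-1,"dz":0,"wx":0,"wy":0,"wz":-0.5,"jaw":-0.2},{"dx":0,"dy":-1,"dz":0,"wx":0,"wy":0,"wz":-0.525,"jaw":-0.2},{"dx":0,"dy":-1,"dz":0,"wx":0,"wy":0,"wz":-0.525,"jaw":-0.2},{"dx":0,"dy":-1,"dz":0,"wx":0,"wy":0,"wz":-0.525,"jaw":-0.2}]'
python3 nav.py .512 .2165 .1 47.3
python3 - <<'E'
from h import *
c=vision.get_calibration("wrist")
p,d=vision.capture("wrist");cv2.imwrite("pics/w7.png",p);np.save("pics/w7.npy",d);np.savez("pics/w7c.npz",**c)
p,d=vision.capture("scene");cv2.imwrite("pics/s7.png",p)
E
```

```text
t: 21.45
position: [0.5059, -0.2536, 0.119]
tool_rot: [0.001, 1.0, -0.001, 0.001]
contact_force: [-0.3, -0.0, -0.2]
gripper_width: 0.502
t: 22.45
position: [0.5063, -0.1545, 0.1366]
tool_rot: [-0.0, 1.0, -0.0, -0.0]
contact_force: [0.7, 0.1, 0.1]
gripper_width: 0.5
t: 23.45
position: [0.5064, -0.0545, 0.1368]
tool_rot: [0.0, 1.0, -0.0, 0.0]
contact_force: [0.1, 0.2, 0.1]
gripper_width: 0.497
t: 24.45
position: [0.5065, 0.0458, 0.1368]
tool_rot: [0.0, 0.916, 0.4, -0.0]
contact_force: [-0.5, -0.1, 0.0]
gripper_width: 0.401
t 24.45 pos [0.5065 0.0458 0.1368] yaw 47.18 F [-0.5 -0.1  0. ] jaw 0.401 q6 0.83
d [ 1.29  -1.12   0.368] w [ 0.      0.     -0.0014] calls 2.0
```

View pics/w7.png

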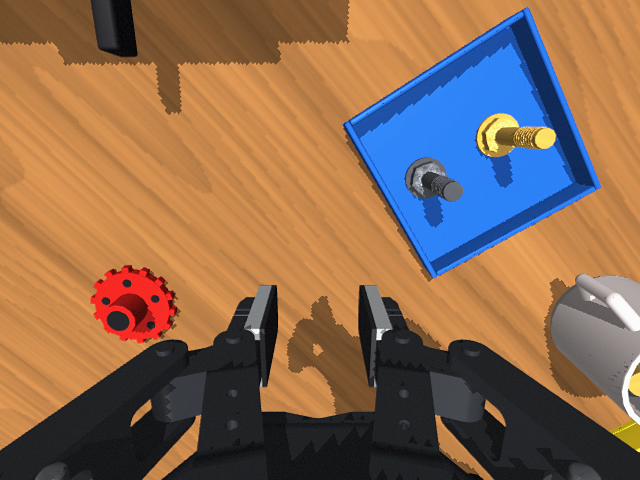

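View pics/s7.png

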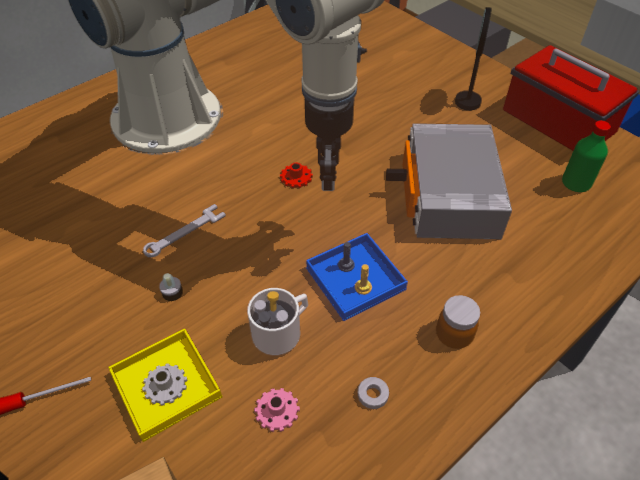

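The sprocket lies flat in the yellow tray at scene (163,383). The drawer tab is at wrist (115,25).

```bash
python3 -m inch '[{"dx":0.3,"dy":-0.4,"dz":0,"wx":0,"wy":0,"wz":0,"jaw":-0.2},{"dx":0.6,"dy":-0.8,"dz":0,"wx":0,"wy":0,"wz":0,"jaw":-0.2},{"dx":0.7,"dy":-1,"dz":0,"wx":0,"wy":0,"wz":0,"jaw":-0.2},{"dx":0.7,"dy":-1,"dz":0,"wx":0,"wy":0,"wz":0,"jaw":-0.2},{"dx":0.7,"dy":-1,"dz":0,"wx":0,"wy":0,"wz":0,"jaw":-0.2},{"dx":0.7,"dy":-1,"dz":0,"wx":0,"wy":0,"wz":0,"jaw":-0.2},{"dx":0.7,"dy":-1,"dz":0,"wx":0,"wy":0,"wz":0,"jaw":-0.2},{"dx":0.7,"dy":-1,"dz":0,"wx":0,"wy":0,"wz":0,"jaw":-0.2}]'
python3 nav.py .512 .2165 .031 47.3
python3 - <<'E'
from h import *
c=vision.get_calibration("wrist")
p,d=vision.capture("wrist");cv2.imwrite("pics/w8.png",p);np.save("pics/w8.npy",d)
P=cloud(c,d);hsv=cv2.cvtColor(p,cv2.COLOR_BGR2HSV)
m=(hsv[...,2]<80)&(P[...,2]>.055)&(P[...,2]<.064)&(np.hypot(P[...,0]-.512,P[...,1]-.2165)<.04);q=P[m]
print('tab',len(q),cv2.minAreaRect((q[:,:2]*1000).astype(np.float32)),q.mean(0))
m=(P[...,2]>.07)&(P[...,2]<.078)&(cv2.inRange(hsv,(4,150,80),(18,255,255))>0);q=P[m]
if len(q)>5: print('front',len(q),cv2.minAreaRect((q[:,:2]*1000).astype(np.float32)))
E
```

```text
t: 25.55
position: [0.4807, 0.1647, 0.1368]
tool_rot: [0.0, 0.916, 0.4, 0.0]
contact_force: [0.6, 0.3, 0.1]
gripper_width: 0.399
t 25.55 pos [0.4807 0.1647 0.1368] yaw 47.19 F [0.6 0.3 0.1] jaw 0.399 q6 1.07
d [ 0.592 -0.122  1.058] w [ 0.     -0.     -0.0012] calls 2.0
tab 1439 ((512.2442016601562, 218.52696228027344), (39.489627838134766, 12.025067329406738), 47.28934860229492) [0.51295672 0.21899774 0.05954343]
front 3304 ((531.85986328125, 239.26776123046875), (16.807100296020508, 149.605224609375), 47.23356628417969)
```

View pics/w8.png

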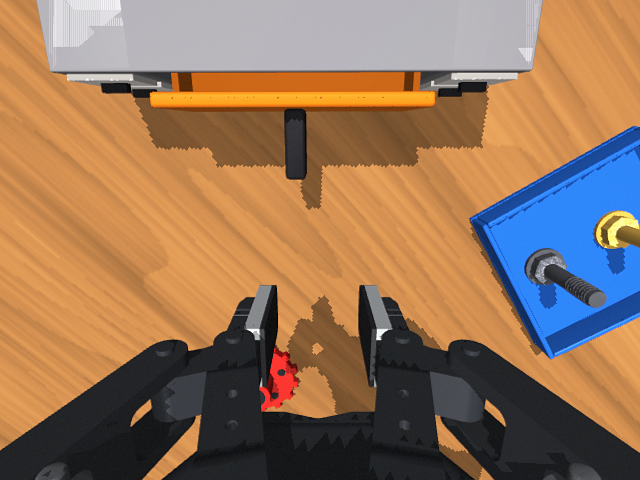

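The tab is at wrist (295,145), in line with the jaws. It measures (.512,.2185) with yaw 47.3°.

```bash
python3 -m inch '[{"dx":0.3,"dy":-0.1,"dz":0,"wx":0,"wy":0,"wz":-0.001,"jaw":-0.2},{"dx":0.6,"dy":-0.135,"dz":0,"wx":0,"wy":0,"wz":-0.001,"jaw":-0.2},{"dx":0.6,"dy":-0.135,"dz":0.2,"wx":0,"wy":0,"wz":-0.001,"jaw":-0.2},{"dx":0.6,"dy":-0.135,"dz":0.4,"wx":0,"wy":0,"wz":-0.001,"jaw":-0.2},{"dx":0.6,"dy":-0.135,"dz":0.6,"wx":0,"wy":0,"wz":-0.001,"jaw":-0.2},{"dx":0.6,"dy":-0.135,"dz":0.8,"wx":0,"wy":0,"wz":-0.001,"jaw":-0.2},{"dx":0.6,"dy":-0.135,"dz":1,"wx":0,"wy":0,"wz":-0.001,"jaw":-0.2},{"dx":0.6,"dy":-0.135,"dz":1,"wx":0,"wy":0,"wz":-0.001,"jaw":-0.2}]'
python3 nav.py .5115 .2178 .031 47.3
```

```text
t: 26.6
position: [0.5103, 0.2179, 0.0356]
tool_rot: [-0.0, 0.916, 0.401, -0.001]
contact_force: [-0.3, -0.4, 0.1]
gripper_width: 0.397
t 26.6 pos [0.5103 0.2179 0.0356] yaw 47.32 F [-0.3 -0.4  0.1] jaw 0.397 q6 1.15
d [0.008 0.009 0.046] w [-0.0008  0.0017  0.0003] calls 1.0
```

```bash
python3 -m inch '[{"dx":0,"dy":0,"dz":0.04,"wx":0,"wy":0,"wz":0,"jaw":-0.2},{"dx":0,"dy":0,"dz":0.04,"wx":0,"wy":0,"wz":0,"jaw":-1},{"dx":0,"dy":0,"dz":0.04,"wx":0,"wy":0,"wz":0,"jaw":-1},{"dx":0,"dy":0,"dz":0.04,"wx":0,"wy":0,"wz":0,"jaw":-1},{"dx":0,"dy":0,"dz":0.04,"wx":0,"wy":0,"wz":0,"jaw":-1},{"dx":-0.1,"dy":0,"dz":0.04,"wx":0,"wy":0,"wz":0,"jaw":-1},{"dx":-0.2,"dy":0,"dz":0.04,"wx":0,"wy":0,"wz":0,"jaw":-1},{"dx":-0.3,"dy":0,"dz":0.04,"wx":0,"wy":0,"wz":0,"jaw":-1}]'
python3 -m inch '[{"dx":-0.1,"dy":0,"dz":0,"wx":0,"wy":0,"wz":0,"jaw":-1},{"dx":-0.2,"dy":0,"dz":0,"wx":0,"wy":0,"wz":0,"jaw":-1},{"dx":-0.3,"dy":0,"dz":0,"wx":0,"wy":0,"wz":0,"jaw":-1},{"dx":-0.4,"dy":0,"dz":0,"wx":0,"wy":0,"wz":0,"jaw":-1},{"dx":-0.45,"dy":0,"dz":0,"wx":0,"wy":0,"wz":0,"jaw":-1},{"dx":-0.5,"dy":0,"dz":0,"wx":0,"wy":0,"wz":0,"jaw":-1},{"dx":-0.52,"dy":0,"dz":0,"wx":0,"wy":0,"wz":0,"jaw":-1},{"dx":-0.52,"dy":0,"dz":0,"wx":0,"wy":0,"wz":0,"jaw":-1}]'
python3 nav.py .443 .1443 .031 47.3
```

```text
t: 27.6
position: [0.4919, 0.1963, 0.0335]
tool_rot: [0.0, 0.916, 0.401, 0.001]
contact_force: [5.8, -1.3, 5.2]
gripper_width: 0.129
t: 28.6
position: [0.4565, 0.1579, 0.0335]
tool_rot: [0.0, 0.916, 0.401, 0.001]
contact_force: [4.6, -4.2, 7.9]
gripper_width: 0.131
t 28.6 pos [0.4565 0.1579 0.0335] yaw 47.33 F [ 4.6 -4.2  7.9] jaw 0.131 q6 1.08
d [-0.192 -0.007  0.024] w [ 0.0008 -0.0011  0.0004] calls 1.0
```

```bash
python3 -m inch '[{"dx":-0.04,"dy":0,"dz":0,"wx":0,"wy":0,"wz":0,"jaw":-1},{"dx":-0.08,"dy":0,"dz":0,"wx":0,"wy":0,"wz":0,"jaw":-1},{"dx":-0.11,"dy":0,"dz":0,"wx":0,"wy":0,"wz":0,"jaw":-1},{"dx":-0.12,"dy":0,"dz":0,"wx":0,"wy":0,"wz":0,"jaw":-1},{"dx":-0.13,"dy":0,"dz":0,"wx":0,"wy":0,"wz":0,"jaw":-1},{"dx":-0.14,"dy":0,"dz":0,"wx":0,"wy":0,"wz":0,"jaw":-1},{"dx":-0.15,"dy":0,"dz":0,"wx":0,"wy":0,"wz":0,"jaw":-1},{"dx":-0.15,"dy":0,"dz":0,"wx":0,"wy":0,"wz":0,"jaw":-1}]'
python3 nav.py .443 .1443 .031 47.3
python3 -m inch '[{"dx":-0.01,"dy":0,"dz":0,"wx":0,"wy":0,"wz":0,"jaw":-1},{"dx":-0.02,"dy":0,"dz":0,"wx":0,"wy":0,"wz":0,"jaw":-1},{"dx":-0.02,"dy":0,"dz":0,"wx":0,"wy":0,"wz":0,"jaw":-1},{"dx":-0.03,"dy":0,"dz":0,"wx":0,"wy":0,"wz":0,"jaw":-1},{"dx":-0.03,"dy":0,"dz":0,"wx":0,"wy":0,"wz":0,"jaw":-1},{"dx":-0.03,"dy":0,"dz":0,"wx":0,"wy":0,"wz":0,"jaw":-1},{"dx":-0.03,"dy":0,"dz":0,"wx":0,"wy":0,"wz":0,"jaw":-1},{"dx":-0.03,"dy":0,"dz":0,"wx":0,"wy":0,"wz":0,"jaw":-1}]'
python3 nav.py .443 .1443 .031 47.3
```

```text
t: 29.6
position: [0.4503, 0.1507, 0.0336]
tool_rot: [-0.001, 0.916, 0.401, 0.006]
contact_force: [12.7, 23.8, -14.0]
gripper_width: 0.129
t 29.6 pos [0.4503 0.1507 0.0336] yaw 47.25 F [ 12.7  23.8 -14. ] jaw 0.129 q6 1.06
d [-0.097 -0.01   0.025] w [ 0.0018 -0.007  -0.0006] calls 1.0
t: 30.6
position: [0.4503, 0.1505, 0.0337]
tool_rot: [-0.001, 0.916, 0.4, 0.008]
contact_force: [17.3, 37.7, -23.4]
gripper_width: 0.127
t 30.6 pos [0.4503 0.1505 0.0337] yaw 47.21 F [ 17.3  37.7 -23.4] jaw 0.127 q6 1.06
d [-0.095 -0.011  0.026] w [ 0.0024 -0.0101 -0.001 ] calls 1.0
```

The drawer is firm against its stop: 44 N, and no further travel. I'll ease off, release and look.

```bash
python3 -m inch '[{"dx":0.03,"dy":0,"dz":0,"wx":0,"wy":0,"wz":0,"jaw":-1},{"dx":0.06,"dy":0,"dz":0,"wx":0,"wy":0,"wz":0,"jaw":-1},{"dx":0.06,"dy":0,"dz":0,"wx":0,"wy":0,"wz":0,"jaw":-0.3},{"dx":0.06,"dy":0,"dz":0,"wx":0,"wy":0,"wz":0,"jaw":-0.3},{"dx":0.06,"dy":0,"dz":0,"wx":0,"wy":0,"wz":0,"jaw":-0.3},{"dx":0.06,"dy":0,"dz":-0.3,"wx":0,"wy":0,"wz":0,"jaw":-0.2},{"dx":0.06,"dy":0,"dz":-0.7,"wx":0,"wy":0,"wz":0,"jaw":-0.2},{"dx":0.06,"dy":0,"dz":-1,"wx":0,"wy":0,"wz":0,"jaw":-0.2}]'
python3 nav.py .431 -.2525 .1 47.3
python3 - <<'E'
from h import *
c=vision.get_calibration("wrist")
p,d=vision.capture("wrist");cv2.imwrite("pics/w9.png",p);np.save("pics/w9.npy",d)
P=cloud(c,d);hsv=cv2.cvtColor(p,cv2.COLOR_BGR2HSV)
ex=np.array([np.cos(np.radians(47.27)),np.sin(np.radians(47.27))])
m=(hsv[...,2]<80)&(P[...,2]>.055)&(P[...,2]<.064)&(np.hypot(P[...,0]-.446,P[...,1]-.147)<.04);q=P[m]
print('tab',len(q),cv2.minAreaRect((q[:,:2]*1000).astype(np.float32)))
m=(P[...,2]>.07)&(P[...,2]<.078)&(cv2.inRange(hsv,(4,150,80),(18,255,255))>0);q=P[m]
print('front',len(q),cv2.minAreaRect((q[:,:2]*1000).astype(np.float32)))
m=(P[...,2]>.076)&(P[...,2]<.085)&(hsv[...,1]<60);q=P[m]
if len(q)>5: print('org front edge along x', np.percentile(q[:,:2]@ex,[0.5,1,2,5]), 'tabpt',np.array([.4455,.147])@ex)
p,d=vision.capture("scene");cv2.imwrite("pics/s9.png",p)
E
```

```text
t: 31.6
position: [0.4474, 0.1491, 0.134]
tool_rot: [-0.0, 0.916, 0.401, -0.0]
contact_force: [0.1, -0.1, -1.3]
gripper_width: 0.398
t 31.6 pos [0.4474 0.1491 0.134 ] yaw 47.31 F [ 0.1 -0.1 -1.3] jaw 0.398 q6 1.06
d [-3.063  2.602  0.34 ] w [-0.0001 -0.      0.0001] calls 4.0
tab 1042 ((449.1666259765625, 150.12954711914062), (35.91743087768555, 11.565966606140137), 48.02906799316406)
front 3949 ((466.5491943359375, 169.09039306640625), (8.61697006225586, 149.70767211914062), 47.38067626953125)
```

View pics/w9.png

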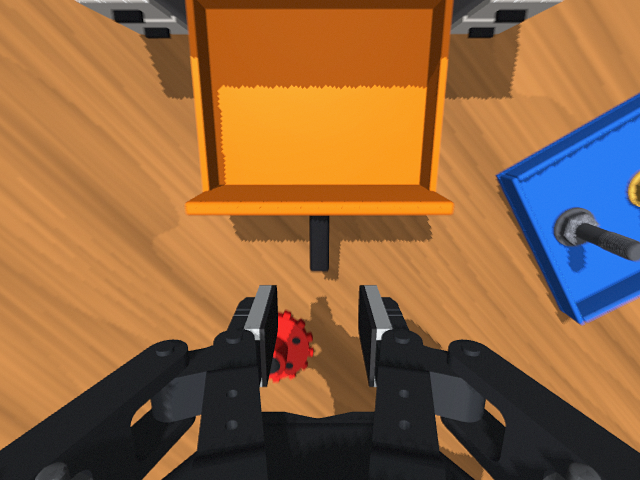

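View pics/s9.png

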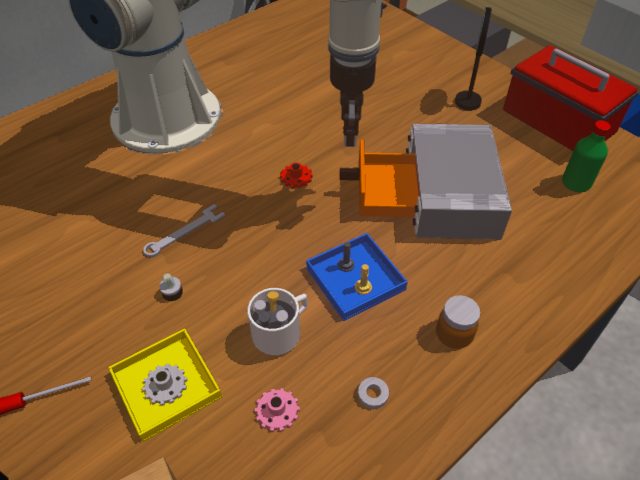

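The drawer is fully out (wrist (320,130)) and empty. The tab is at (320,243), and the red sprocket is untouched. Now the bulb.

```bash
python3 -m inch '[{"dx":-0.4,"dy":0.3,"dz":0,"wx":0,"wy":0,"wz":0,"jaw":0.2},{"dx":-0.8,"dy":0.6,"dz":0,"wx":0,"wy":0,"wz":0,"jaw":0.4},{"dx":-1,"dy":0.85,"dz":0,"wx":0,"wy":0,"wz":0,"jaw":0.4},{"dx":-1,"dy":0.85,"dz":0,"wx":0,"wy":0,"wz":0,"jaw":0.4},{"dx":-1,"dy":0.85,"dz":0,"wx":0,"wy":0,"wz":0,"jaw":0.4},{"dx":-1,"dy":0.85,"dz":0,"wx":0,"wy":0,"wz":0,"jaw":0.4},{"dx":-1,"dy":0.85,"dz":0,"wx":0,"wy":0,"wz":0,"jaw":0.4},{"dx":-1,"dy":0.85,"dz":0,"wx":0,"wy":0,"wz":0,"jaw":0.4}]'
python3 -m inch '[{"dx":-0.4,"dy":0.3,"dz":0,"wx":0,"wy":0,"wz":0,"jaw":0.4},{"dx":-0.8,"dy":0.6,"dz":0,"wx":0,"wy":0,"wz":0,"jaw":0.4},{"dx":-1,"dy":0.85,"dz":0,"wx":0,"wy":0,"wz":0,"jaw":0.4},{"dx":-1,"dy":0.85,"dz":0,"wx":0,"wy":0,"wz":0,"jaw":0.4},{"dx":-1,"dy":0.85,"dz":0,"wx":0,"wy":0,"wz":0,"jaw":0.4},{"dx":-1,"dy":0.85,"dz":0,"wx":0,"wy":0,"wz":0,"jaw":0.4},{"dx":-1,"dy":0.85,"dz":0,"wx":0,"wy":0,"wz":0,"jaw":0.4},{"dx":-1,"dy":0.85,"dz":0,"wx":0,"wy":0,"wz":0,"jaw":0.4}]'
python3 nav.py .431 -.2525 .1 47.3
python3 - <<'E'
from h import *
c=vision.get_calibration("scene"); print('wrench ring',plane(c,152,249,.004), 'end',plane(c,220,212,.004))
E
```

```text
t: 32.7
position: [0.4423, 0.0186, 0.1328]
tool_rot: [-0.0, 0.916, 0.402, -0.0]
contact_force: [0.1, 0.2, 0.7]
gripper_width: 0.695
t: 33.7
position: [0.4371, -0.1125, 0.1328]
tool_rot: [-0.0, 0.916, 0.402, -0.0]
contact_force: [-0.8, 0.2, 0.6]
gripper_width: 0.701
t 33.7 pos [ 0.4371 -0.1125  0.1328] yaw 47.38 F [-0.8  0.2  0.6] jaw 0.701 q6 0.49
d [-1.071  0.903  0.328] w [-0.0001 -0.      0.0008] calls 2.0
wrench ring [ 0.32727289 -0.22812868  0.004     ] end [ 0.33312651 -0.07948687  0.004     ]
```

```bash
python3 -m inch '[{"dx":-0.4,"dy":0.3,"dz":0,"wx":0,"wy":0,"wz":0,"jaw":0.4},{"dx":-0.8,"dy":0.6,"dz":0,"wx":0,"wy":0,"wz":0,"jaw":0.4},{"dx":-1,"dy":0.9,"dz":0,"wx":0,"wy":0,"wz":0,"jaw":0.4},{"dx":-1,"dy":0.9,"dz":0.2,"wx":0,"wy":0,"wz":0,"jaw":0.4},{"dx":-1,"dy":0.9,"dz":0.3,"wx":0,"wy":0,"wz":0,"jaw":0.4},{"dx":-1,"dy":0.9,"dz":0.4,"wx":0,"wy":0,"wz":0,"jaw":0.4},{"dx":-1,"dy":0.9,"dz":0.4,"wx":0,"wy":0,"wz":0,"jaw":0.4},{"dx":-1,"dy":0.9,"dz":0.4,"wx":0,"wy":0,"wz":0,"jaw":0.4}]'
python3 - <<'E'
from h import *
c=vision.get_calibration("wrist")
p,d=vision.capture("wrist");cv2.imwrite("pics/w10.png",p)
P=cloud(c,d)
for lo,hi in((.019,.028),(.044,.06)):
    m=(np.hypot(P[...,0]-.431,P[...,1]+.2525)<.03)&(P[...,2]>lo)&(P[...,2]<hi);q=P[m]
    if len(q)>5: print(len(q),cv2.minEnclosingCircle((q[:,:2]*1000).astype(np.float32)))
E
python3 nav.py .431 -.2525 .006 47.3
```

```text
t: 34.7
position: [0.4358, -0.2473, 0.0931]
tool_rot: [0.0, 0.916, 0.402, 0.0]
contact_force: [-0.2, 0.0, 0.3]
gripper_width: 0.702
1670 ((430.6016540527344, -252.18002319335938), 18.427841186523438)
694 ((430.681396484375, -251.79388427734375), 8.808340072631836)
t 34.75 pos [ 0.4358 -0.2474  0.0932] yaw 47.36 F [ 0.6  0.1 -0.6] jaw 0.701 q6 0.22
d [-0.07  -0.002  0.872] w [ 0.0004 -0.0001  0.0006] calls 1.0
```

View pics/w10.png

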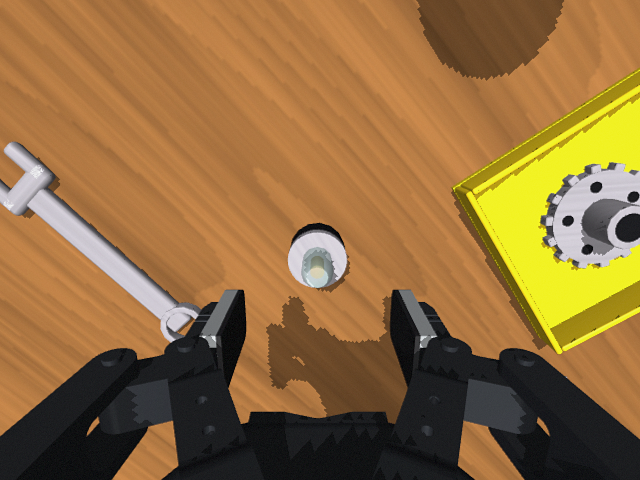

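The bulb is centred between the jaws at (318,258). Lowering and gripping by the base.

```bash
python3 -m inch '[{"dx":-0.07,"dy":0,"dz":0.2,"wx":0,"wy":0,"wz":0,"jaw":0.4},{"dx":-0.07,"dy":0,"dz":0.5,"wx":0,"wy":0,"wz":0,"jaw":0.3},{"dx":-0.07,"dy":0,"dz":0.75,"wx":0,"wy":0,"wz":0,"jaw":0.2},{"dx":-0.07,"dy":0,"dz":0.87,"wx":0,"wy":0,"wz":0,"jaw":0.2},{"dx":-0.07,"dy":0,"dz":0.87,"wx":0,"wy":0,"wz":0,"jaw":0.2},{"dx":-0.07,"dy":0,"dz":0.87,"wx":0,"wy":0,"wz":0,"jaw":-1},{"dx":-0.07,"dy":0,"dz":0.87,"wx":0,"wy":0,"wz":0,"jaw":-1},{"dx":-0.07,"dy":0,"dz":0.87,"wx":0,"wy":0,"wz":0,"jaw":-1}]'
python3 nav.py .503 .208 .12 47.3
```

```text
t: 35.75
position: [0.4314, -0.253, 0.0069]
tool_rot: [0.001, 0.916, 0.401, 0.001]
contact_force: [-0.9, 0.7, 8.3]
gripper_width: 0.395
t 35.75 pos [ 0.4314 -0.253   0.0069] yaw 47.33 F [-0.9  0.7  8.3] jaw 0.395 q6 0.21
d [ 3.875 -2.596 -1.133] w [ 0.0011 -0.0002  0.0003] calls 4.0
```

```bash
python3 -m inch '[{"dx":0,"dy":0,"dz":-0.2,"wx":0,"wy":0,"wz":0,"jaw":-1},{"dx":0,"dy":0,"dz":-0.5,"wx":0,"wy":0,"wz":0,"jaw":-1},{"dx":0,"dy":0,"dz":-0.9,"wx":0,"wy":0,"wz":0,"jaw":-1},{"dx":0.3,"dy":-0.2,"dz":-1,"wx":0,"wy":0,"wz":0,"jaw":-1},{"dx":0.6,"dy":-0.4,"dz":-1,"wx":0,"wy":0,"wz":0,"jaw":-1},{"dx":1,"dy":-0.65,"dz":-1,"wx":0,"wy":0,"wz":0,"jaw":-1},{"dx":1,"dy":-0.65,"dz":-1,"wx":0,"wy":0,"wz":0,"jaw":-1},{"dx":1,"dy":-0.65,"dz":-1,"wx":0,"wy":0,"wz":0,"jaw":-1}]'
python3 -m inch '[{"dx":0.3,"dy":-0.2,"dz":-0.1,"wx":0,"wy":0,"wz":0,"jaw":-1},{"dx":0.6,"dy":-0.4,"dz":-0.2,"wx":0,"wy":0,"wz":0,"jaw":-1},{"dx":1,"dy":-0.65,"dz":-0.3,"wx":0,"wy":0,"wz":0,"jaw":-1},{"dx":1,"dy":-0.65,"dz":-0.3,"wx":0,"wy":0,"wz":0,"jaw":-1},{"dx":1,"dy":-0.65,"dz":-0.3,"wx":0,"wy":0,"wz":0,"jaw":-1},{"dx":1,"dy":-0.65,"dz":-0.3,"wx":0,"wy":0,"wz":0,"jaw":-1},{"dx":1,"dy":-0.65,"dz":-0.3,"wx":0,"wy":0,"wz":0,"jaw":-1},{"dx":1,"dy":-0.65,"dz":-0.3,"wx":0,"wy":0,"wz":0,"jaw":-1}]'
python3 -m inch '[{"dx":0.3,"dy":-0.2,"dz":0,"wx":0,"wy":0,"wz":0,"jaw":-1},{"dx":0.6,"dy":-0.4,"dz":0,"wx":0,"wy":0,"wz":0,"jaw":-1},{"dx":1,"dy":-0.65,"dz":0,"wx":0,"wy":0,"wz":0,"jaw":-1},{"dx":1,"dy":-0.65,"dz":0,"wx":0,"wy":0,"wz":0,"jaw":-1},{"dx":1,"dy":-0.65,"dz":0,"wx":0,"wy":0,"wz":0,"jaw":-1},{"dx":1,"dy":-0.65,"dz":0,"wx":0,"wy":0,"wz":0,"jaw":-1},{"dx":1,"dy":-0.65,"dz":0,"wx":0,"wy":0,"wz":0,"jaw":-1},{"dx":1,"dy":-0.65,"dz":0,"wx":0,"wy":0,"wz":0,"jaw":-1}]'
python3 nav.py .503 .208 .12 47.3
python3 - <<'E'
from h import *
c=vision.get_calibration("wrist")
p,d=vision.capture("wrist");cv2.imwrite("pics/w11.png",p)
P=cloud(c,d);hsv=cv2.cvtColor(p,cv2.COLOR_BGR2HSV)
ang=np.radians(47.3);ex=np.array([np.cos(ang),np.sin(ang)]);ey=np.array([-ex[1],ex[0]])
org=cv2.inRange(hsv,(4,150,60),(22,255,255))>0
for nm,lo,hi in(('floor',.007,.017),('rim',.034,.042),('front',.070,.079)):
    m=org&(P[...,2]>lo)&(P[...,2]<hi)&(np.hypot(P[...,0]-.503,P[...,1]-.208)<.1);q=P[m][:,:2]
    if nm=='floor': m2=q
    if len(q)>5:
        a=q@ex;b=q@ey; print(nm,len(q),'x',np.percentile(a,[1,50,99]).round(4),'y',np.percentile(b,[1,50,99]).round(4))
t=np.array([.503,.208]);print('target',t@ex,t@ey)
E
```

```text
t: 36.75
position: [0.451, -0.1353, 0.1062]
tool_rot: [0.0, 0.916, 0.402, 0.0]
contact_force: [0.6, -0.1, 1.6]
gripper_width: 0.395
t: 37.75
position: [0.4706, -0.0181, 0.1357]
tool_rot: [-0.0, 0.916, 0.401, -0.0]
contact_force: [0.4, 0.1, -0.4]
gripper_width: 0.399
t: 38.75
position: [0.4907, 0.0995, 0.1358]
tool_rot: [0.0, 0.916, 0.401, 0.0]
contact_force: [-0.2, 0.1, -1.1]
gripper_width: 0.398
t 38.75 pos [0.4907 0.0995 0.1358] yaw 47.28 F [-0.2  0.1 -1.1] jaw 0.398 q6 0.94
d [ 0.88  -0.646  0.158] w [ 0.     -0.     -0.0002] calls 1.0
floor 37711 x [0.4451 0.5041 0.5527] y [-0.298  -0.227  -0.1572]
rim 3379 x [0.4444 0.4937 0.5453] y [-0.3031 -0.1578 -0.1531]
front 3946 x [0.4367 0.4411 0.4447] y [-0.3011 -0.2291 -0.156 ]
target 0.4939765497348312 -0.2286048300278711
```

View pics/w11.png

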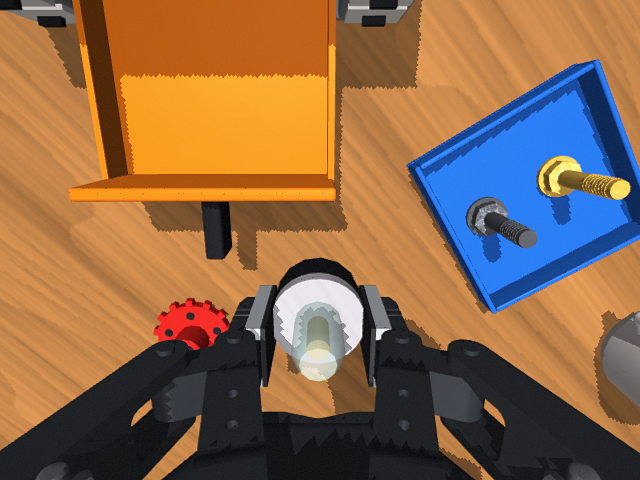

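The bulb is held upright at (318,320). The drawer interior's measured centre is 5 mm from my target, so there is ample margin.

```bash
python3 -m inch '[{"dx":0.4,"dy":-0.3,"dz":0,"wx":0,"wy":0,"wz":0,"jaw":-1},{"dx":0.88,"dy":-0.65,"dz":0,"wx":0,"wy":0,"wz":0,"jaw":-1},{"dx":0.88,"dy":-0.65,"dz":0,"wx":0,"wy":0,"wz":0,"jaw":-1},{"dx":0.88,"dy":-0.65,"dz":0.2,"wx":0,"wy":0,"wz":0,"jaw":-1},{"dx":0.88,"dy":-0.65,"dz":0.4,"wx":0,"wy":0,"wz":0,"jaw":-1},{"dx":0.88,"dy":-0.65,"dz":0.6,"wx":0,"wy":0,"wz":0,"jaw":-1},{"dx":0.88,"dy":-0.65,"dz":0.8,"wx":0,"wy":0,"wz":0,"jaw":-1},{"dx":0.88,"dy":-0.65,"dz":0.8,"wx":0,"wy":0,"wz":0,"jaw":-1}]'
python3 nav.py .503 .208 .0205 47.3
```

```text
t: 39.8
position: [0.5014, 0.2076, 0.0546]
tool_rot: [0.0, 0.916, 0.401, -0.002]
contact_force: [0.2, -0.2, -0.3]
gripper_width: 0.395
t 39.8 pos [0.5014 0.2076 0.0546] yaw 47.3 F [ 0.2 -0.2 -0.3] jaw 0.395 q6 1.14
d [0.015 0.01  0.341] w [-0.0008  0.0019 -0.    ] calls 1.0
```

```bash
python3 -m inch '[{"dx":0,"dy":0,"dz":0.1,"wx":0,"wy":0,"wz":0,"jaw":-1},{"dx":0,"dy":0,"dz":0.2,"wx":0,"wy":0,"wz":0,"jaw":-1},{"dx":0,"dy":0,"dz":0.3,"wx":0,"wy":0,"wz":0,"jaw":-1},{"dx":0,"dy":0,"dz":0.335,"wx":0,"wy":0,"wz":0,"jaw":-1},{"dx":0,"dy":0,"dz":0.335,"wx":0,"wy":0,"wz":0,"jaw":-1},{"dx":0,"dy":0,"dz":0.335,"wx":0,"wy":0,"wz":0,"jaw":-1},{"dx":0,"dy":0,"dz":0.335,"wx":0,"wy":0,"wz":0,"jaw":-1},{"dx":0,"dy":0,"dz":0.335,"wx":0,"wy":0,"wz":0,"jaw":-1}]'
python3 nav.py .503 .208 .0189 47.3
```

```text
t: 40.8
position: [0.5027, 0.2089, 0.0225]
tool_rot: [-0.0, 0.916, 0.401, 0.0]
contact_force: [0.8, 0.2, -1.2]
gripper_width: 0.393
t 40.8 pos [0.5027 0.2089 0.0225] yaw 47.33 F [ 0.8  0.2 -1.2] jaw 0.393 q6 1.14
d [-0.005  0.008  0.036] w [ 0.0001 -0.0003  0.0003] calls 1.0
```

```bash
python3 -m inch '[{"dx":0,"dy":0,"dz":0.02,"wx":0,"wy":0,"wz":0,"jaw":-1},{"dx":0,"dy":0,"dz":0.03,"wx":0,"wy":0,"wz":0,"jaw":-1},{"dx":0,"dy":0,"dz":0.03,"wx":0,"wy":0,"wz":0,"jaw":-0.1},{"dx":0,"dy":0,"dz":0.03,"wx":0,"wy":0,"wz":0,"jaw":0.1},{"dx":0,"dy":0,"dz":0.03,"wx":0,"wy":0,"wz":0,"jaw":0.3},{"dx":0,"dy":0,"dz":0.03,"wx":0,"wy":0,"wz":0,"jaw":0.3},{"dx":0,"dy":0,"dz":-0.1,"wx":0,"wy":0,"wz":0,"jaw":0.3},{"dx":0,"dy":0,"dz":-0.3,"wx":0,"wy":0,"wz":0,"jaw":0.3}]'
python3 -m inch '[{"dx":0,"dy":0,"dz":-0.3,"wx":0,"wy":0,"wz":0,"jaw":0.3},{"dx":0,"dy":0,"dz":-0.7,"wx":0,"wy":0,"wz":0,"jaw":0.3},{"dx":0,"dy":0,"dz":-1,"wx":0,"wy":0,"wz":0,"jaw":0.3},{"dx":-0.3,"dy":0,"dz":-1,"wx":0,"wy":0,"wz":0,"jaw":0.3},{"dx":-0.6,"dy":0,"dz":-1,"wx":0,"wy":0,"wz":0,"jaw":0.3},{"dx":-0.9,"dy":0,"dz":-1,"wx":0,"wy":0,"wz":0,"jaw":0.3},{"dx":-0.9,"dy":0,"dz":-1,"wx":0,"wy":0,"wz":0,"jaw":0.3},{"dx":-0.9,"dy":0,"dz":-1,"wx":0,"wy":0,"wz":0,"jaw":0.3}]'
python3 - <<'E'
from h import *
c=vision.get_calibration("wrist")
p,d=vision.capture("wrist");cv2.imwrite("pics/w12.png",p)
P=cloud(c,d);hsv=cv2.cvtColor(p,cv2.COLOR_BGR2HSV)
ang=np.radians(47.3);ex=np.array([np.cos(ang),np.sin(ang)])
m=(cv2.inRange(hsv,(4,150,60),(22,255,255))>0)&(P[...,2]>.07)&(P[...,2]<.079);print('front x',np.percentile(P[m][:,:2]@ex,[1,50,99]))
m=(hsv[...,1]<60)&(np.hypot(P[...,0]-.503,P[...,1]-.208)<.03)&(P[...,2]>.05);print('bulb top',P[m].mean(0) if m.any() else None,P[m][:,2].max() if m.any() else None)
p,d=vision.capture("scene");cv2.imwrite("pics/s12.png",p)
P=cloud(vision.get_calibration("scene"),d)
m=(np.hypot(P[...,0]-.624,P[...,1]+.168)<.05)&(P[...,2]>.08);print('mug',cv2.minEnclosingCircle((P[m][:,:2]*1000).astype(np.float32)))
E
```

```text
t: 41.8
position: [0.5023, 0.2087, 0.0529]
tool_rot: [-0.0, 0.916, 0.401, -0.0]
contact_force: [-0.0, 0.1, -0.4]
gripper_width: 0.645
t: 42.8
position: [0.4424, 0.143, 0.1531]
tool_rot: [0.0, 0.916, 0.401, 0.001]
contact_force: [0.8, 0.1, 0.9]
gripper_width: 0.651
front x [0.4370317  0.44101134 0.44472013]
bulb top [0.49908735 0.20543683 0.12343015] 0.2956157506353007
mug ((622.5796508789062, -168.57110595703125), 40.93257141113281)
```

View pics/w12.png

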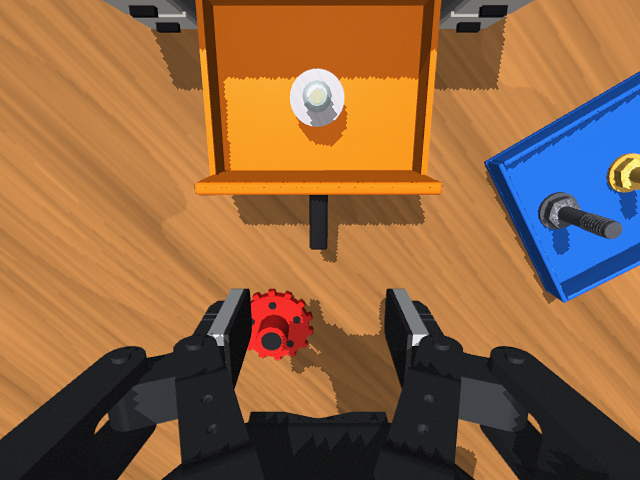

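View pics/s12.png

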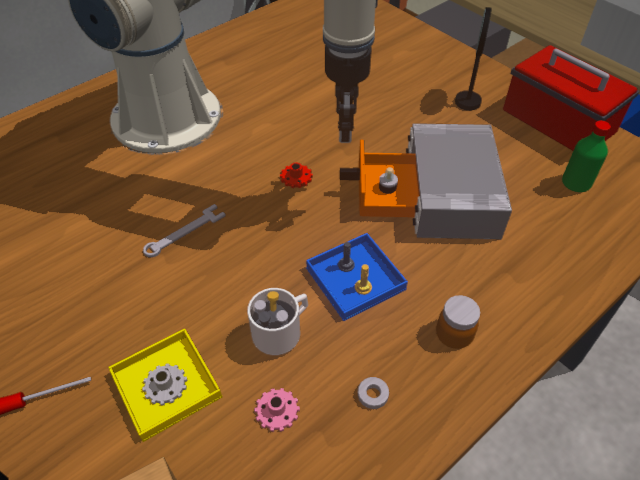

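```bash
python3 - <<'E'
from h import *
c={k:v.copy() for k,v in np.load("pics/w7c.npz").items()}; c["cam_to_world"][:3,3]+=[.4807-.5065,.1647-.0458,0]
D=np.load("pics/w8.npy");P=cloud(c,D);p=cv2.imread("pics/w8.png");hsv=cv2.cvtColor(p,cv2.COLOR_BGR2HSV)
ang=np.radians(47.28);ex=np.array([np.cos(ang),np.sin(ang)])
m=(P[...,2]>.077)&(P[...,2]<.084)&(hsv[...,1]<60);print('org front',np.percentile(P[m][:,:2]@ex,[.5,1,3]))
m=(P[...,2]>.07)&(P[...,2]<.078)&(cv2.inRange(hsv,(4,150,80),(18,255,255))>0)&(np.mgrid[:480,:640][0]>88);print('front before',np.percentile(P[m][:,:2]@ex,[1,50,99]))
E
```

```text
org front [0.5447137  0.54482968 0.5454539 ]
front before [0.52817001 0.53068045 0.53609868]
```

The organiser's front measures .5446 along the drawer axis and the floor centre about .499. That puts the floor 45.6 mm in front, against 46 mm for fully out. Everything checks out, so I'm handing in.

```bash
python3 -c "
from rig import workorder,bot
print(bot.sense()['t']);print(workorder.sign_off())"
```

```text
42.9
the job is handed in; nothing more can be done
None
```

The job is done and handed in at 42.9 s of the 104 s allowed. I worked in the order asked: brass bolt, black bolt, sprocket, drawer, bulb.

**Final pictures:**
- Both bolts stand in the blue tray.
- The steel sprocket lies flat in the yellow tray.
- The bulb stands upright near the middle of the open drawer.
- The red and pink sprockets look untouched.
- The gripper is open and clear of everything.

**Drawer:** it is at its stop. Its floor centre measures about 45.6 mm in front of the organiser, against 46 mm for fully out. Its front did not move while the bulb was placed. Pulling against the stop, the wrist force was about 48 N at the last reading, against the 120 N limit.

**Checks that disagreed:**
- The scene camera reads up to about 5 mm off the wrist camera in x, so I used the wrist camera's positions for the grasps. The mug's 2–3 mm difference between those two cameras fits this; its picture shows no movement.
- My automatic height check on the bulb at the end picked up the gripper fingers as well, so I ignored it. That the bulb is upright rests on the two final pictures.

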